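Stop the wrapper, scrape the slab, lay the carton layer

TASK

Press the red emergency-stop button of the wrapping turntable fully down and leave it down while you work: pick up the scraper block and push every wood chip off the pallet slab with it, not with the fingers, then set every carton that is there upright on the slab, one squarely in each painted rectangle of the pinwheel. Stand the scraper back on its mat the way it stood, and once the layer is complete, turn the red button clockwise until it is fully up again. Leave the other things on the bench where they are.

Things in the scene. Friction and masses are not known exactly. Their poses are not given: they have to be found in the camera images.
- slab: square plywood pallet slab, 240 x 240, fixed on a round dark turntable disc (300 dia, 8 thick) on the bench; its deck is 43 above the bench. Origin: centre of the underside of the disc, on the bench (z = 0). x and y run parallel to the slab's sides, z up. Four blue rectangles, 96 x 64, are painted on the deck in a pinwheel. Fixed; does not turn.
- slot1 (a point): centre of painted rectangle 1 on the deck (43 above the bench); a carton here lies with its 96 mm side along the slab's x. Its own axes are those of the slab. Neighbouring rectangles are 8 mm apart
- slot2 (a point): centre of painted rectangle 2 on the deck (43 above the bench); a carton here lies with its 96 mm side along the slab's y. Its own axes are those of the slab. Neighbouring rectangles are 8 mm apart
- slot3 (a point): centre of painted rectangle 3 on the deck (43 above the bench); a carton here lies with its 96 mm side along the slab's x. Its own axes are those of the slab. Neighbouring rectangles are 8 mm apart
- slot4 (a point): centre of painted rectangle 4 on the deck (43 above the bench); a carton here lies with its 96 mm side along the slab's y. Its own axes are those of the slab. Neighbouring rectangles are 8 mm apart
- carton1_center (a point): cardboard carton with a yellow band, 96 (its x) x 64 (its y) x 58 high, 0.35 kg; this point is the centre of the cardboard box, 29 above its underside; z up. On its top a blue carry handle along x: a bar 70 long, 14 wide, 16 high whose centre is 55 above this point (top 63 above), open below it (18 high) except for two posts 30 either side of the centre, each 10 x 14. All cartons are alike and may go in any rectangle, either way round. Some may be absent
- carton2_center (a point): cardboard carton with a yellow band, 96 (its x) x 64 (its y) x 58 high, 0.35 kg; this point is the centre of the cardboard box, 29 above its underside; z up. On its top a blue carry handle along x: a bar 70 long, 14 wide, 16 high whose centre is 55 above this point (top 63 above), open below it (18 high) except for two posts 30 either side of the centre, each 10 x 14. All cartons are alike and may go in any rectangle, either way round. Some may be absent
- carton3_center (a point): cardboard carton with a yellow band, 96 (its x) x 64 (its y) x 58 high, 0.35 kg; this point is the centre of the cardboard box, 29 above its underside; z up. On its top a blue carry handle along x: a bar 70 long, 14 wide, 16 high whose centre is 55 above this point (top 63 above), open below it (18 high) except for two posts 30 either side of the centre, each 10 x 14. All cartons are alike and may go in any rectangle, either way round. Some may be absent
- carton4_center (a point): cardboard carton with a yellow band, 96 (its x) x 64 (its y) x 58 high, 0.35 kg; this point is the centre of the cardboard box, 29 above its underside; z up. On its top a blue carry handle along x: a bar 70 long, 14 wide, 16 high whose centre is 55 above this point (top 63 above), open below it (18 high) except for two posts 30 either side of the centre, each 10 x 14. All cartons are alike and may go in any rectangle, either way round. Some may be absent
- chip1_center (a point): loose chip of dark wood, 45 x 22 x 10, lying on the slab at the start; this point is its centre. Some may be absent
- chip2_center (a point): loose chip of dark wood, 45 x 22 x 10, lying on the slab at the start; this point is its centre. Some may be absent
- chip3_center (a point): loose chip of dark wood, 45 x 22 x 10, lying on the slab at the start; this point is its centre. Some may be absent
- chip4_center (a point): loose chip of dark wood, 45 x 22 x 10, lying on the slab at the start; this point is its centre. Some may be absent
- scraper_grip (a point): scraper block standing upright: orange block 30 (its x) x 100 (its y) x 36 high with a black upright grip on top, 16 (x) x 64 (y) x 44 high, 0.2 kg. This point is the centre of the black grip, 58 above the underside. z up; stands on the mat at the start with its y along the mat's y
- mat_top (a point): thin black mat with a green face, 56 (its x) x 110 (its y) x 4, fixed on the bench: the scraper's place. This point is the centre of its top, 4 above the bench
- estop_top (a point): centre of the top of the red mushroom button on its yellow box (76 x 76 x 50); 104 above the bench when up, 95 when fully down; pushing it down takes about 4 N and it then stays down. The button is a cap 48 dia with an upright rib on top: 42 long along this point's x, 14 wide, 26 high (this point is on the top of the rib); z up. It moves and turns with the button
- estop_turn (a joint): turn of the red button, rad: 0 to 1.2, clockwise from above. When the button is down, turning it clockwise cams it up again, about 8.5 mm per rad, so it is fully up at about 1.1 rad; it stays where it is left
- cleaner: white cleaner bottle, 60 dia x 150 high; not part of the job, origin at its underside; leave it alone
- polish: red tin, 70 dia x 90 high; not part of the job, origin at its underside; leave it alone
- pail: dark grey open tub, 90 dia x 100 high; not part of the job, origin at its underside; leave it alone
- brush: hand brush lying down; not part of the job; leave it alone
- tape: thick roll of clear tape lying flat, 100 dia x 45 high; not part of the job, origin at its underside; leave it alone

How it is judged (in metres and radians):
On the way, in this order (a step that is already met when the one before it is completed fails the run):
1. the emergency stop is pressed down (more than 6 of 9 mm) (height (world z) of estop_top below 0.098 m), for 0.2 s.
2. the scraper is brought to the slab with the stop still down (height (world z) of estop_top below 0.098 m and horizontal distance between scraper_grip and slab below 0.17 m), for 0.1 s.
3. every chip is off the slab, with the stop still down (height (world z) of estop_top below 0.098 m and height (world z) of each of chip1_center, chip2_center, chip3_center, chip4_center below 0.038 m), for 0.2 s.
4. every carton is in its own painted rectangle and let go, with the stop still down (height (world z) of estop_top below 0.098 m and ((horizontal distance between carton1_center and slot1 below 0.012 m and angle between the x axis of carton1_center and the x axis of slab, either way round below 0.15 rad) or (horizontal distance between carton1_center and slot2 below 0.012 m and angle between the x axis of carton1_center and the y axis of slab, either way round below 0.15 rad) or (horizontal distance between carton1_center and slot3 below 0.012 m and angle between the x axis of carton1_center and the x axis of slab, either way round below 0.15 rad) or (horizontal distance between carton1_center and slot4 below 0.012 m and angle between the x axis of carton1_center and the y axis of slab, either way round below 0.15 rad)) and height (world z) of carton1_center between 0.065 and 0.079 m and angle between each of carton1_center, carton2_center, carton3_center, carton4_center's own z axis and vertical below 0.1 rad and contact force between the fingers and carton1 below 0.5 N and ((horizontal distance between carton2_center and slot1 below 0.012 m and angle between the x axis of carton2_center and the x axis of slab, either way round below 0.15 rad) or (horizontal distance between carton2_center and slot2 below 0.012 m and angle between the x axis of carton2_center and the y axis of slab, either way round below 0.15 rad) or (horizontal distance between carton2_center and slot3 below 0.012 m and angle between the x axis of carton2_center and the x axis of slab, either way round below 0.15 rad) or (horizontal distance between carton2_center and slot4 below 0.012 m and angle between the x axis of carton2_center and the y axis of slab, either way round below 0.15 rad)) and height (world z) of carton2_center between 0.065 and 0.079 m and contact force between the fingers and carton2 below 0.5 N and ((horizontal distance between carton3_center and slot1 below 0.012 m and angle between the x axis of carton3_center and the x axis of slab, either way round below 0.15 rad) or (horizontal distance between carton3_center and slot2 below 0.012 m and angle between the x axis of carton3_center and the y axis of slab, either way round below 0.15 rad) or (horizontal distance between carton3_center and slot3 below 0.012 m and angle between the x axis of carton3_center and the x axis of slab, either way round below 0.15 rad) or (horizontal distance between carton3_center and slot4 below 0.012 m and angle between the x axis of carton3_center and the y axis of slab, either way round below 0.15 rad)) and height (world z) of carton3_center between 0.065 and 0.079 m and contact force between the fingers and carton3 below 0.5 N and ((horizontal distance between carton4_center and slot1 below 0.012 m and angle between the x axis of carton4_center and the x axis of slab, either way round below 0.15 rad) or (horizontal distance between carton4_center and slot2 below 0.012 m and angle between the x axis of carton4_center and the y axis of slab, either way round below 0.15 rad) or (horizontal distance between carton4_center and slot3 below 0.012 m and angle between the x axis of carton4_center and the x axis of slab, either way round below 0.15 rad) or (horizontal distance between carton4_center and slot4 below 0.012 m and angle between the x axis of carton4_center and the y axis of slab, either way round below 0.15 rad)) and height (world z) of carton4_center between 0.065 and 0.079 m and contact force between the fingers and carton4 below 0.5 N), for 0.3 s.
5. the red button is turned until it is up again (height (world z) of estop_top above 0.102 m), for 0.2 s.
At the end, for the whole second after the job is handed in: Red button up (within 2 mm); chips off the slab (centres under 38 mm above the bench); each carton upright on the slab within 12 mm and 0.15 rad of its own painted rectangle; scraper standing on its mat within 25 mm and 0.3 rad; all let go and at rest (height (world z) of estop_top above 0.102 m and height (world z) of each of chip1_center, chip2_center, chip3_center, chip4_center below 0.038 m and ((horizontal distance between carton1_center and slot1 below 0.012 m and angle between the x axis of carton1_center and the x axis of slab, either way round below 0.15 rad) or (horizontal distance between carton1_center and slot2 below 0.012 m and angle between the x axis of carton1_center and the y axis of slab, either way round below 0.15 rad) or (horizontal distance between carton1_center and slot3 below 0.012 m and angle between the x axis of carton1_center and the x axis of slab, either way round below 0.15 rad) or (horizontal distance between carton1_center and slot4 below 0.012 m and angle between the x axis of carton1_center and the y axis of slab, either way round below 0.15 rad)) and height (world z) of carton1_center between 0.065 and 0.079 m and angle between each of carton1_center, carton2_center, carton3_center, carton4_center, scraper_grip's own z axis and vertical below 0.1 rad and contact force between the fingers and carton1 below 0.5 N and ((horizontal distance between carton2_center and slot1 below 0.012 m and angle between the x axis of carton2_center and the x axis of slab, either way round below 0.15 rad) or (horizontal distance between carton2_center and slot2 below 0.012 m and angle between the x axis of carton2_center and the y axis of slab, either way round below 0.15 rad) or (horizontal distance between carton2_center and slot3 below 0.012 m and angle between the x axis of carton2_center and the x axis of slab, either way round below 0.15 rad) or (horizontal distance between carton2_center and slot4 below 0.012 m and angle between the x axis of carton2_center and the y axis of slab, either way round below 0.15 rad)) and height (world z) of carton2_center between 0.065 and 0.079 m and contact force between the fingers and carton2 below 0.5 N and ((horizontal distance between carton3_center and slot1 below 0.012 m and angle between the x axis of carton3_center and the x axis of slab, either way round below 0.15 rad) or (horizontal distance between carton3_center and slot2 below 0.012 m and angle between the x axis of carton3_center and the y axis of slab, either way round below 0.15 rad) or (horizontal distance between carton3_center and slot3 below 0.012 m and angle between the x axis of carton3_center and the x axis of slab, either way round below 0.15 rad) or (horizontal distance between carton3_center and slot4 below 0.012 m and angle between the x axis of carton3_center and the y axis of slab, either way round below 0.15 rad)) and height (world z) of carton3_center between 0.065 and 0.079 m and contact force between the fingers and carton3 below 0.5 N and ((horizontal distance between carton4_center and slot1 below 0.012 m and angle between the x axis of carton4_center and the x axis of slab, either way round below 0.15 rad) or (horizontal distance between carton4_center and slot2 below 0.012 m and angle between the x axis of carton4_center and the y axis of slab, either way round below 0.15 rad) or (horizontal distance between carton4_center and slot3 below 0.012 m and angle between the x axis of carton4_center and the x axis of slab, either way round below 0.15 rad) or (horizontal distance between carton4_center and slot4 below 0.012 m and angle between the x axis of carton4_center and the y axis of slab, either way round below 0.15 rad)) and height (world z) of carton4_center between 0.065 and 0.079 m and contact force between the fingers and carton4 below 0.5 N and horizontal distance between scraper_grip and mat_top below 0.025 m and angle between the y axis of scraper_grip and the y axis of mat_top, either way round below 0.3 rad and height (world z) of scraper_grip below 0.07 m and contact force between the fingers and scraper below 0.5 N and linear speed of each of carton1, carton2, carton3, carton4, scraper below 0.02 m/s); the robot touches nothing.
It fails at once if the fingers push a chip (more than 1.5 N) (contact force between the fingers and chip1 above 1.5 N or contact force between the fingers and chip2 above 1.5 N or contact force between the fingers and chip3 above 1.5 N or contact force between the fingers and chip4 above 1.5 N).
It fails at once if another thing on the bench is moved more than 40 mm (distance of any of cleaner, polish, pail, brush, tape from where it was at the start of the episode above 0.04 m).
Of carton1, carton2, carton3, carton4 only 3 to 4 are there at a start; the rules pass over those that are not, and their reading is None.
Of chip1, chip2, chip3, chip4 only 2 to 4 are there at a start; the rules pass over those that are not, and their reading is None.
At some moment in a run one of carton1, carton2, carton3, carton4 may be knocked a few centimetres aside while the robot is not near it.
It also fails if it takes over 210 s, if anything falls off the work surface, if the arm or the gripper's body presses on something with over 40 N, if the wrist force passes 120 N, or if a joint passes its speed limit or range.

ROBOT

A 6-joint arm with a two-finger parallel gripper is mounted at the origin on the work surface. World frame = base frame: x ahead of the robot, y to its left, z up, the work surface at z = 0. Lengths are in m, angles in degrees, forces in N, time in s.
With the tool pointing down it reaches from about 0.2 to 0.875 m from the base axis. Payload 3.4 kg.
Tool frame: the origin (TCP) lies on the centre line of the jaws, within the pads' length; the fingertips stand 17 mm ahead of it and the grasp point (between the pads) lies 2 mm behind it (manip.nose_length is the y of the fingertips in the tool frame, in m); y points along the fingers, x is the direction in which the jaws open and shut, and the axes are right-handed (so a half turn about y gives the same grasp; the last joint's range is limited). The gripper opens to 94 mm and grips with 3 to 60 N. Pads are 16 mm wide; open, the fingers measure 119 mm over their backs; the gripper's body (75 mm by 177 mm) begins 78 mm behind the grasp point.
Start: joints at [-83.022, 15.808, 86.224, -0, 77.962, -6.933], TCP at [0.138, -0.558, 0.222] pointing down, gripper open.
Joint ranges: [-165.64, 165.64], [-43.16, 119.46], [12.63, 154.43], [-67.54, 247.53], [6.08, 155.33], [-154.97, 154.97]. Speed limits (degrees/s): [147.25, 147.25, 180, 180, 180, 180].

INTERFACE

Orientations are given as [roll, pitch, yaw] about the fixed x, y, z axes, in that order (R = Rz(yaw) Ry(pitch) Rx(roll)).
In Python, from rig import manip gives the robot as it stands.
- The arm moves only by the tool play_rows, never from a script. Its argument "plan" is a list of rows, each a list of 3 entries, a list of its own where there are three numbers: the shift along the world's x, y, z in mm, then the turn, a rotation vector about the world's x, y, z in degrees, then the closure in counts, from 0 (fully open) to 255 (shut). A call has 1 to 10 rows; each row is the pose to reach, as a shift and turn from the pose commanded when the call began; what a row does not reach only later rows make up. A row lasts 1/8 s, in which the tool goes at most 62.5 mm and 10.7 degrees, less where a joint would pass 70% of its speed; a pose out of reach is approached as far as the arm can. A call with a gripper value outside its range is refused whole. The fingers move at their own pace and stop on an object; the grip force is fixed at half the most. Time passes only in rows, so rows that repeat a pose let the fingers close. It gives the time, the measured TCP pose, the force and the opening at its end, in the units of the state.
- manip.get_obs(): the state, without advancing time (a new reading comes with each control period).
- manip.grab_frame(name): name is "scene" or "top"; returns the picture (480x640x3 uint8, blue, green, red); there is no depth.
- manip.calibration(name): a dict with "intrinsics" (3x3 intrinsics, pixels), "R" (3x3) and "t" (3): a world point X has camera coordinates R X + t. Camera axes: x right, y down, z forward; pixel columns grow to the right and rows downward; lengths in m; the calibration is good to about 2 mm. A picture is of the moment at which its call begins. calibration takes no time and is no camera call.
- manip.job_done(): hands the job in, once; it reports no verdict.
Trained networks look in the newest picture that a camera, given by its name, has taken for a name from the list of things; names that differ only in an ending like _2 or _b are one class to them, and where a whole thing is asked for, a point or a joint stands for the part that bears it (a point fixed in the world has none). Each returns a list of dicts, best first, with "conf" (0 to 1); they miss things now and then, are a little off and sometimes report something else, mostly with a low value. They report only what shows in the picture. A call takes as long as a camera call.
- manip.spot_in(thing, camera): "extent" ([left, top, right, bottom] in pixels, round what is visible of it).
- manip.regions_of(thing, camera): "mask" (480x640 bool, what is visible of it) and "extent" ([left, top, right, bottom] in pixels, round what is visible of it).
- manip.tip_of(thing, camera): "point" ([row, column] in pixels: a listed point, or the origin of a listed thing).
The state is a dict: "time_s": time; "joint_positions": joint angles; "qd": joint speeds; "tau": joint torques, N m; "tool_pos": TCP position; "tool_rot": TCP orientation; "ft_force": force on the tool from outside, world axes, zero at the start; "moment": the same for the moment, N m; "opening": opening from 0.0 (shut) to 1.0 (fully open).
Only numpy, scipy, OpenCV 4.12 (cv2) and the standard library are available. Lean on these libraries where they do the work, as an engineer would, in place of code of your own. Each camera call takes 0.05 s, during which the arm holds its last target.

## Working session

There is one attempt and no reset: what is moved stays moved. The work goes in short steps, Python scripts to look and compute and a tool call to move; the robot and the scene stay as the last step left them, time stands still between calls to the robot, and variables do not carry over. Pictures are saved under pics/ and viewed, and the job is handed in when it is done.

Besides the shell and the picture viewer there is one more tool, called after "Emit:" as a command line: name --argument value ..., lists and objects as JSON in quotes. play_rows: Moves the arm, as the interface text tells. Its arguments: {"type":"object","properties":{"plan":{"type":"array"}},"required":["plan"]}

```bash
ls; mkdir -p pics; python3 - <<'E'
from rig import manip
import cv2
print(manip.get_obs())
for n in("scene","top"):
    cv2.imwrite(f"pics/{n}0.png",manip.grab_frame(n)); print(n,manip.calibration(n))
E
```

```text
pics
{'time_s': 0.0, 'joint_positions': array([-8.30223072e+01,  1.58461882e+01,  8.62935985e+01,  1.37430608e-04,
        7.79645424e+01, -6.93475391e+00]), 'qd': array([ 0.11333315,  0.03455009, -0.05441029,  0.03720065, -0.0603294 ,
        0.07752389]), 'tau': array([-1.26768951e-03, -4.04581690e+01, -2.37225205e+01,  6.99198386e-02,
        3.46312264e-02, -1.36799181e-04]), 'tool_pos': array([ 0.13816183, -0.5575901 ,  0.2216303 ]), 'tool_rot': array([-89.98727003,   0.10354957, -76.08757056]), 'ft_force': array([-0.01350334,  0.34308565, -0.72303175]), 'moment': array([-0.00384545, -0.02533522,  0.03389966]), 'opening': 1.0004180561252152}
scene {'intrinsics': array([[454.23419583,   0.        , 312.63630817],
       [  0.        , 454.23419583, 240.73094845],
       [  0.        ,   0.        ,   1.        ]]), 'R': array([[ 0.82007115,  0.57208725,  0.01412397],
       [ 0.4919062 , -0.69209243, -0.52823893],
       [-0.29242366,  0.44014117, -0.8489783 ]]), 't': array([-0.45416869, -0.23932484,  1.19950291])}
top {'intrinsics': array([[535.30221349,   0.        , 315.64840482],
       [  0.        , 535.30221349, 241.15645308],
       [  0.        ,   0.        ,   1.        ]]), 'R': array([[ 0.02411791, -0.99948369, -0.02122938],
       [-0.99742492, -0.02262268, -0.06805686],
       [ 0.06754145,  0.0228161 , -0.99745555]]), 't': array([-0.01718688,  0.60216558,  1.45976367])}
```

View pics/scene0.png

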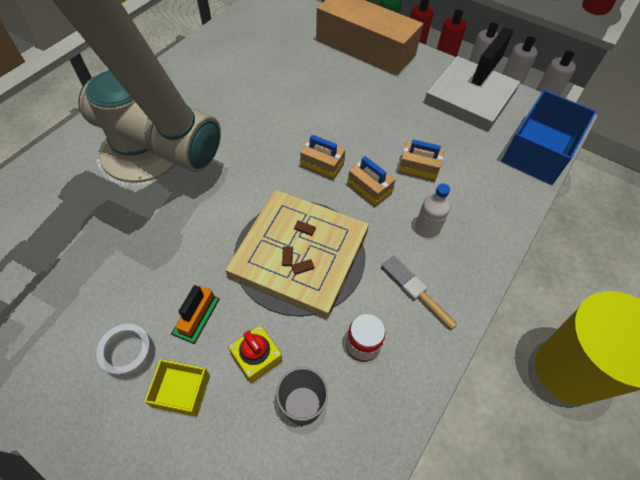

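View pics/top0.png

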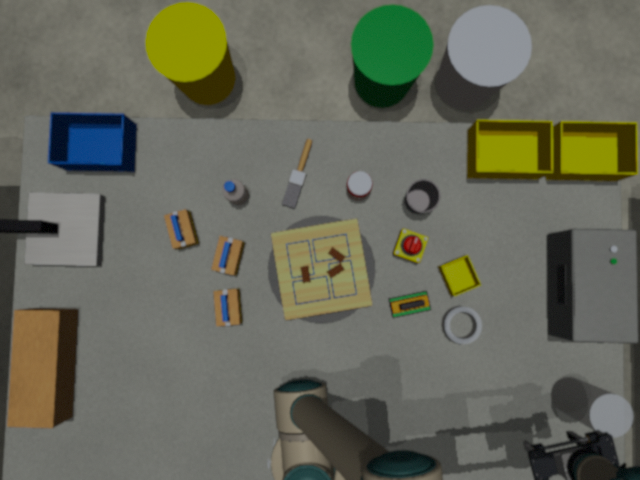

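The scene shows three chips and three cartons, with the e-stop, the scraper on its mat and the slab all visible. Next I'll localise them.

```bash
cat > h.py <<'E'
from rig import manip
import numpy as np, cv2
from scipy.optimize import minimize, least_squares
from scipy.spatial import ConvexHull
C={n:manip.calibration(n) for n in("scene","top")}
def proj(X,n):
    c=C[n];X=np.atleast_2d(X);p=X@c["R"].T+c["t"];p=p@c["intrinsics"].T;return p[:,:2]/p[:,2:]
def ray(uv,n,z):
    c=C[n];d=c["R"].T@np.linalg.inv(c["intrinsics"])@np.array([uv[0],uv[1],1.]);o=-c["R"].T@c["t"]
    return o+d*(z-o[2])/d[2]
def box(cx,cy,z0,lx,ly,lz,yaw):
    c,s=np.cos(yaw),np.sin(yaw)
    return np.array([[cx+c*a*lx/2-s*b*ly/2,cy+s*a*lx/2+c*b*ly/2,z0+k*lz] for a in(-1,1) for b in(-1,1) for k in(0,1)])
def tri(uvs):
    # uvs {cam:(u,v)}
    A=[];b=[]
    for n,uv in uvs.items():
        c=C[n];P=c["intrinsics"]@np.c_[c["R"],c["t"]]
        for i in(0,1):
            r=P[i]-uv[i]*P[2];A.append(r[:3]);b.append(-r[3])
    return np.linalg.lstsq(np.array(A),np.array(b),rcond=None)[0]
def maskof(parts,n):
    """parts: list of 8-pt boxes -> float mask (antialiased)"""
    S=4;m=np.zeros((480*S,640*S),np.uint8)
    for b in parts:
        q=cv2.convexHull(((proj(b,n)+.5)*S).astype(np.float32)).reshape(-1,2)
        cv2.fillConvexPoly(m,np.round(q).astype(np.int32),255)
    return cv2.resize(m,(640,480),interpolation=cv2.INTER_AREA)/255.
def fit(model,masks,x0,steps):
    """model(x)->list of boxes ; masks {cam:bool}"""
    def cost(x):
        return sum(np.abs(maskof(model(x),n)-m).sum()/max(m.sum(),1) for n,m in masks.items())
    x0=np.array(x0,float);sim=[x0]+[x0+np.eye(len(x0))[i]*steps[i] for i in range(len(x0))]
    r=minimize(cost,x0,method="Nelder-Mead",options=dict(initial_simplex=np.array(sim),xatol=2e-4,fatol=1e-4,maxiter=250))
    return r.x,r.fun
def carton(x):
    return [box(x[0],x[1],z0 if False else x[3] if len(x)>3 else 0,.096,.064,.058,x[2])]
def scraper(x,z0=.004): return [box(x[0],x[1],z0,.03,.1,.036,x[2]),box(x[0],x[1],z0+.036,.016,.064,.044,x[2])]
def cart(x,z0=0.):
    c,s=np.cos(x[2]),np.sin(x[2])
    return [box(x[0],x[1],z0,.096,.064,.058,x[2]),box(x[0],x[1],z0+.076,.07,.014,.016,x[2])]+[box(x[0]+c*d,x[1]+s*d,z0+.058,.01,.014,.018,x[2]) for d in(-.03,.03)]
def chip(x,z0=.043): return [box(x[0],x[1],z0,.045,.022,.01,x[2])]
def grab(): return {n:manip.grab_frame(n) for n in("scene","top")}
E
python3 - <<'E'
from h import *
grab()
Z={"slab":0,"carton1_center":.029,"chip1_center":.048,"scraper_grip":.062,"mat_top":.004,"estop_top":.104,"cleaner":0,"polish":0,"pail":0,"brush":0,"tape":0,"slot1":.043,"slot2":.043,"slot3":.043,"slot4":.043}
for k,z in Z.items():
    for n in("scene","top"):
        r=manip.tip_of(k,n)
        print(k,n,[(round(d["conf"],2),np.round(d["point"],1).tolist(),np.round(ray(d["point"][::-1],n,z)[:2],4).tolist()) for d in r[:5]])
print(manip.get_obs()["time_s"])
E
```

```text
slab scene [(0.73, [253.9, 299.7], [0.5277, -0.0143])]
slab top [(0.69, [269.8, 318.9], [0.5238, -0.0136])]
carton1_center scene [(0.78, [160.9, 422.1], [0.6316, 0.3743])]
carton1_center top [(0.33, [257.3, 338.4], [0.5589, -0.0667])]
chip1_center scene [(0.52, [229.5, 302.8], [0.5132, 0.0186])]
chip1_center top [(0.54, [279.3, 306.2], [0.4967, 0.0193])]
scraper_grip scene [(0.92, [305.2, 188.8], [0.4387, -0.2661])]
scraper_grip top [(0.84, [307.2, 411.3], [0.4297, -0.2622]), (0.75, [278.0, 339.4], [0.5024, -0.0699])]
mat_top scene [(0.62, [317.0, 196.2], [0.4418, -0.2653])]
mat_top top [(0.7, [306.4, 409.6], [0.4288, -0.2666])]
estop_top scene [(0.6, [336.9, 250.5], [0.593, -0.2561]), (0.25, [296.6, 417.4], [0.8036, -0.009])]
estop_top top [(0.48, [243.0, 413.9], [0.5977, -0.2603])]
cleaner scene [(0.65, [223.1, 427.1], [0.7267, 0.2318])]
cleaner top [(0.75, [194.4, 236.5], [0.7312, 0.2245])]
polish scene [(0.6, [344.7, 363.0], [0.7585, -0.1135])]
polish top [(0.64, [189.4, 358.3], [0.7526, -0.1192]), (0.21, [268.7, 316.1], [0.5267, -0.0057])]
pail scene [(0.75, [404.8, 299.3], [0.7
[... 1205 characters left out ...]
 282.6], [0.4683, 0.0027]), (0.7, [354.0, 132.8], [0.4121, -0.3981]), (0.66, [231.8, 320.6], [0.5474, 0.0394])]
slot3 top [(0.92, [275.3, 343.4], [0.5099, -0.081]), (0.77, [251.1, 333.1], [0.5749, -0.0517]), (0.71, [257.5, 303.1], [0.5556, 0.0294]), (0.59, [292.3, 311.1], [0.4619, 0.0053])]
slot4 scene [(0.82, [262.2, 316.3], [0.5839, -0.0304]), (0.79, [258.0, 274.5], [0.5042, -0.0742]), (0.72, [225.9, 282.6], [0.4683, 0.0027]), (0.7, [354.0, 132.8], [0.4121, -0.3981]), (0.66, [231.8, 320.6], [0.5474, 0.0394])]
slot4 top [(0.92, [275.3, 343.4], [0.5099, -0.081]), (0.77, [251.1, 333.1], [0.5749, -0.0517]), (0.71, [257.5, 303.1], [0.5556, 0.0294]), (0.59, [292.3, 311.1], [0.4619, 0.0053])]
1.7
```

```bash
cat >> h.py <<'E'
def hsv(im): return cv2.cvtColor(im,cv2.COLOR_BGR2HSV)
def slabmask(im,c0):
    h=hsv(im);m=cv2.inRange(h,(12,50,110),(34,255,255))
    m=cv2.morphologyEx(m,cv2.MORPH_OPEN,np.ones((3,3)))
    k,l,st,ce=cv2.connectedComponentsWithStats(m)
    i=1+np.argmin([np.hypot(*(ce[j]-c0))-.01*st[j,4] for j in range(1,k)])
    q=cv2.convexHull(cv2.findContours((l==i).astype(np.uint8),0,2)[0][0]);o=np.zeros(m.shape,np.uint8);cv2.fillConvexPoly(o,q,1);return o>0
E
python3 - <<'E'
from h import *
im={n:cv2.imread(f"pics/{n}0.png") for n in C}
ms={n:slabmask(im[n],proj([.525,-.014,.043],n)[0]) for n in C}
print({n:m.sum() for n,m in ms.items()})
mod=lambda x:[box(x[0],x[1],.008,.24,.24,.035,x[2])]
for sel in(("scene","top"),("scene",),("top",)):
    x,f=fit(mod,{n:ms[n] for n in sel},[.525,-.014,.1],[.02,.02,.1]);print(sel,x[:2].round(4),np.degrees(x[2]).round(2),f)
    if len(sel)==2:X=x
print(X)
for n in C:
    d=im[n].copy()
    cn=proj([.53,-.02,.05],n)[0]
    u,v=np.round(cn).astype(int)
    K=4;H,W=(75,100)
    cr=cv2.resize(d[v-H:v+H,u-W:u+W],None,fx=K,fy=K,interpolation=cv2.INTER_CUBIC)
    def P(w):return np.round((proj(w,n)-[u-W,v-H]+.5)*K-.5).astype(int)
    c,s=np.cos(X[2]),np.sin(X[2])
    for r in [(.12,.12,0,0)]+[(.048,.032,a,b) for a,b in()]:
        w=np.array([[X[0]+c*a-s*b,X[1]+s*a+c*b,.043] for a,b in((-.12,-.12),(.12,-.12),(.12,.12),(-.12,.12))])
        cv2.polylines(cr,[P(w)],True,(0,0,255),1)
    cv2.imwrite(f"pics/slab_{n}.png",cr)
E
```

```text
{'scene': np.int64(10476), 'top': np.int64(8075)}
('scene', 'top') [ 0.5262 -0.0175] 10.91 0.09671938296429482
('scene',) [ 0.5242 -0.0068] 10.96 0.04910682868030755
('top',) [ 0.5272 -0.0192] 10.67 0.02460608268075032
[ 0.52624906 -0.0174884   0.19043322]
```

```bash
python3 -c "
import cv2,numpy as np
a=cv2.imread('pics/slab_scene.png')
b=cv2.imread('pics/slab_top.png')
print(a.shape,b.shape)"
```

```text
(600, 800, 3) (600, 800, 3)
```

View pics/slab_scene.png

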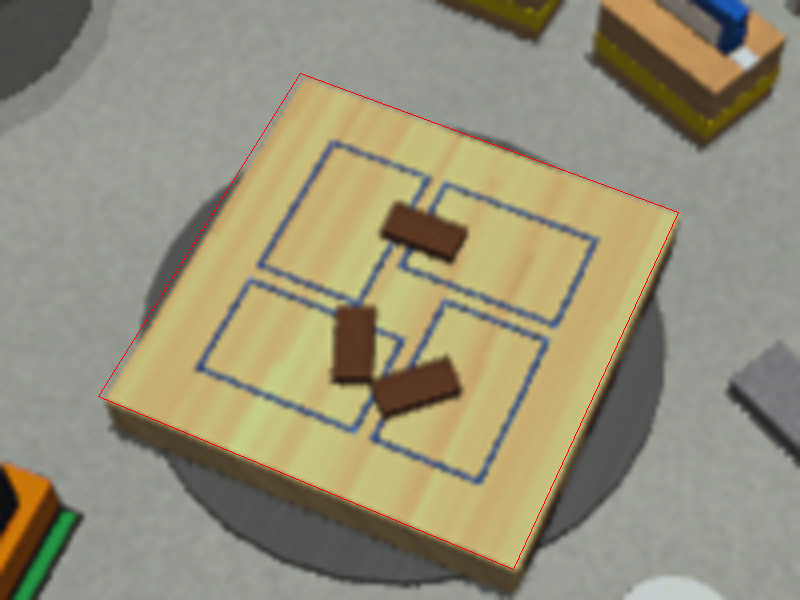

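View pics/slab_top.png

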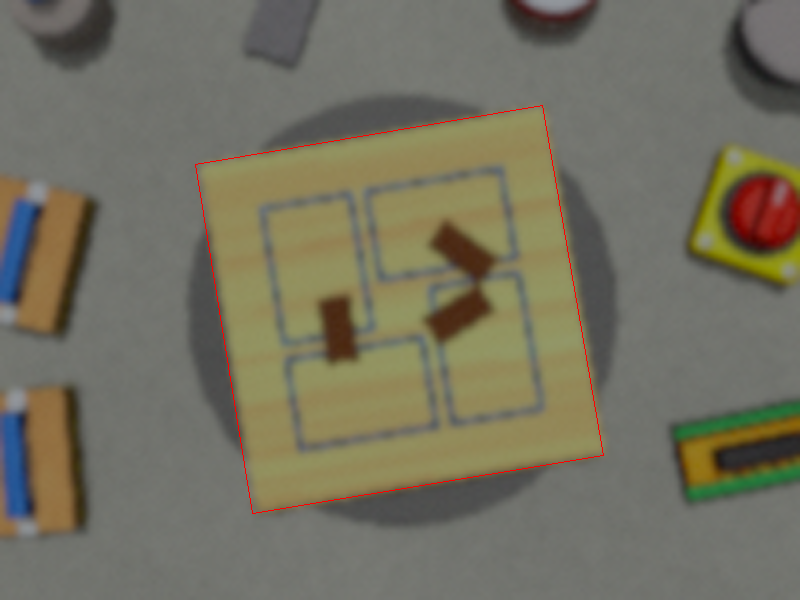

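```bash
python3 - <<'E'
from h import *
im={n:cv2.imread(f"pics/{n}0.png") for n in C}
ms={n:slabmask(im[n],proj([.525,-.014,.043],n)[0]) for n in C}
mod=lambda x:[box(x[0],x[1],.0425,.24,.24,.0005,x[2])]
for sel in(("scene","top"),("scene",),("top",)):
    x,f=fit(mod,{n:ms[n] for n in sel},[.525,-.014,.19],[.02,.02,.05]);print(sel,x[:2].round(4),np.degrees(x[2]).round(2),f)
# blue lines
for n in C:
    h=hsv(im[n]);b=im[n].astype(int)
    m=(b[...,0]>b[...,2]-5)&ms[n]; m=cv2.erode(ms[n].astype(np.uint8),np.ones((9,9)))>0
    bl=(b[...,0]-b[...,2]>-20)&m
    v,u=np.nonzero(bl);pts=np.array([ray((a,c),n,.043)[:2] for a,c in zip(u,v)])
    def cost(x,w=.003):
        c,s=np.cos(x[2]),np.sin(x[2]);d=pts-x[:2];p=np.c_[d[:,0]*c+d[:,1]*s,-d[:,0]*s+d[:,1]*c]
        best=[]
        for ch in(sgn,):
            D=[]
            for (cx,cy,a,bb) in((.036*ch,.052,.048,.032),(-.036*ch,-.052,.048,.032),(.052*-ch,.036,.032,.048),(.052*ch,-.036,.032,.048)):
                q=np.abs(p-[cx,cy])-[a,bb]
                o=np.maximum(q,0);D.append(np.abs(np.hypot(*o.T)+np.minimum(q.max(1),0)))
            best=np.min(D,0)
        return np.minimum(best,.006).sum()/len(p)
    for sgn in(1,-1):
        r=minimize(cost,[.526,-.0165,.19],method="Nelder-Mead",options=dict(initial_simplex=[[.526,-.0165,.19],[.531,-.0165,.19],[.526,-.011,.19],[.526,-.0165,.23]]))
        print(n,len(pts),sgn,r.x,np.degrees(r.x[2]),r.fun)
E
```

```text
('scene', 'top') [ 0.528  -0.0186] 11.03 0.04663625634570154
('scene',) [ 0.5293 -0.0185] 11.04 0.01617740643412768
('top',) [ 0.5261 -0.0191] 10.75 0.02408061676683057
scene 742 1 [ 0.52816942 -0.01700723  0.19040096] 10.909171335467528 0.0015271307784893793
scene 742 -1 [ 0.52830991 -0.01692382  0.19283944] 11.048886277504948 0.0029597563047814007
top 637 1 [ 0.52639238 -0.01937248  0.18821282] 10.783800233284436 0.0016887694071988184
top 637 -1 [ 0.52650551 -0.01948247  0.18933002] 10.847811153098053 0.003128051158977763
```

```bash
cat >> h.py <<'E'
def satmask(im,uv,r=40,S=70,V=20):
    h=hsv(im);m=((h[...,1]>S)&(h[...,2]>V)).astype(np.uint8)
    w=np.zeros_like(m);u,v=np.round(uv).astype(int);w[max(v-r,0):v+r,max(u-r,0):u+r]=1;m&=w
    m=cv2.morphologyEx(m,cv2.MORPH_CLOSE,np.ones((5,5)))
    k,l,st,ce=cv2.connectedComponentsWithStats(m)
    i=l[v,u] if l[v,u] else 1+np.argmax(st[1:,4])
    o=(l==i).astype(np.uint8);cs=cv2.findContours(o,0,2)[0];o[:]=0;cv2.drawContours(o,cs,-1,1,-1);return o>0
def fitobj(im,model,x0,zc,cams=("scene","top"),r=40,S=70,V=20,st=(.01,.01,.2)):
    ms={n:satmask(im[n],proj([x0[0],x0[1],zc],n)[0],r,S,V) for n in cams}
    best=None
    x,f=fit(model,ms,x0,st);x,f=fit(model,ms,x,[.005,.005,.1])
    return x,f,ms
def overlay(im,n,parts,ctr,name,K=4,H=75,W=100):
    u,v=np.round(proj(ctr,n)[0]).astype(int);u=min(max(u,W),640-W);v=min(max(v,H),480-H)
    cr=cv2.resize(im[n][v-H:v+H,u-W:u+W],None,fx=K,fy=K,interpolation=cv2.INTER_CUBIC)
    for b in parts:
        q=cv2.convexHull(((proj(b,n)-[u-W,v-H]+.5)*K).astype(np.float32))
        cv2.polylines(cr,[np.round(q).astype(np.int32)],True,(0,0,255),1)
    cv2.imwrite(name,cr)
E
python3 - <<'E'
from h import *
im={n:cv2.imread(f"pics/{n}0.png") for n in C}
allp=[]
for c0 in([.43,.23,1.5],[.56,.23,1.4],[.62,.36,1.8]):
    u=dict(zip(C,[0,0]))
    for n in("top",):pass
    # start from top view pixel
for (u,v),a in(((227,308),0.),((228,256),-.3),((180,230),.3)):
    p=ray((u,v),"top",.04);best=None
    for a0 in(a,a+.8):
        x,f,ms=fitobj(im,cart,[p[0],p[1],a0],.03,r=32)
        if best is None or f<best[1]:best=(x,f,ms)
    x,f,ms=best
    print(x[:2].round(4),np.degrees(x[2]).round(1),round(f,3))
    for n in("scene","top"):
        y,g=fit(cart,{n:ms[n]},x,[.005,.005,.1]);print("  ",n,y[:2].round(4),np.degrees(y[2]).round(1),round(g,3))
    allp+=cart(x)
p=ray((411,304),"top",.04)
for nm,mod,x0 in(("scraper",scraper,[.434,-.264,.2]),):
    # yaw of y axis
    for a0 in(.2,-.2):
        x,f,ms=fitobj(im,lambda q:[box(q[0],q[1],0,.056,.11,.004,q[2])]+scraper(q),[x0[0],x0[1],a0],.03,S=60,V=0);print(nm,x[:2].round(4),np.degrees(x[2]).round(1),f)
xs=x
for mod,S in(("box",90),):
    x,f,ms=fitobj(im,lambda q:[box(q[0],q[1],0,.076,.076,.05,q[2])],[.59,-.258,.4],.05,S=90);print("ebox",x[:2],np.degrees(x[2]),f)
eb=x
overlay(im,"scene",allp,[.52,.25,0],"pics/c_s.png")
overlay(im,"top",allp,[.53,.27,0],"pics/c_t.png")
q=scraper(xs)+[box(eb[0],eb[1],0,.076,.076,.05,eb[2])]
overlay(im,"scene",q,[.5,-.26,0],"pics/s_s.png")
overlay(im,"top",q,[.5,-.26,0],"pics/s_t.png")
E
```

```text
[0.418 0.234] 6.5 0.186
   scene [0.418 0.234] 6.5 0.072
   top [0.4171 0.2332] 7.3 0.108
[0.5576 0.2385] -12.1 0.177
   scene [0.5587 0.2404] -13.6 0.067
   top [0.5569 0.2379] -12.1 0.096
[0.6273 0.3707] 17.9 0.146
   scene [0.6276 0.371 ] 17.3 0.052
   top [0.6267 0.3698] 16.0 0.086
scraper [ 0.436  -0.2629] 14.0 0.6628836828527958
scraper [ 0.436  -0.2628] 13.9 0.6622521167690137
ebox [ 0.59649103 -0.25976806] 71.18755424944024 0.13945772675676743
```

View pics/c_s.png

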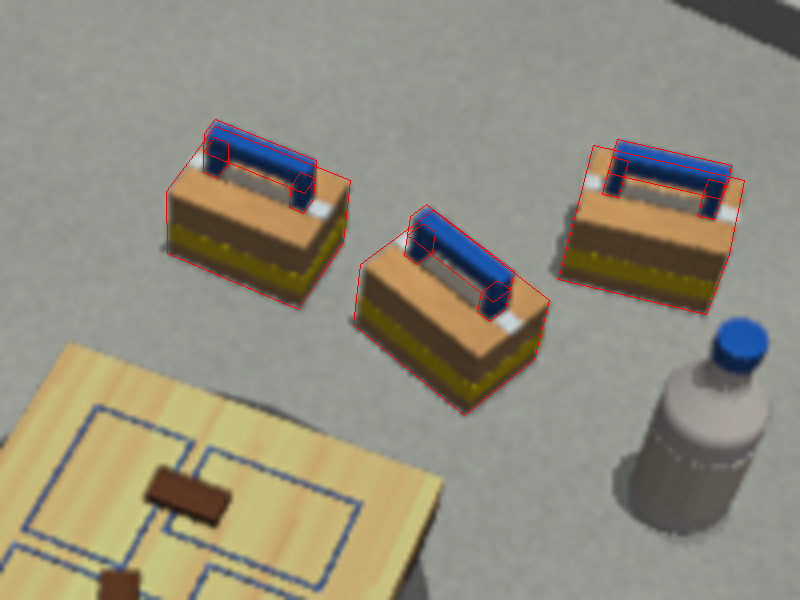

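View pics/c_t.png

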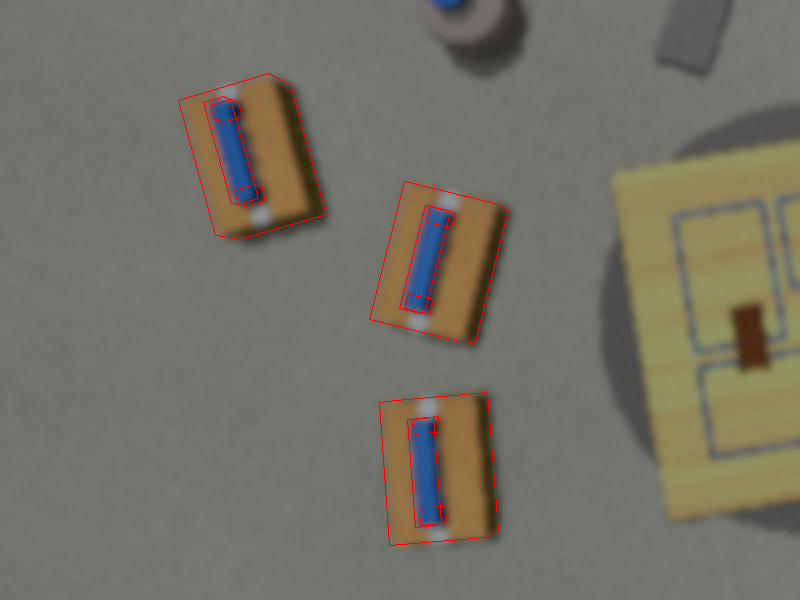

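View pics/s_s.png

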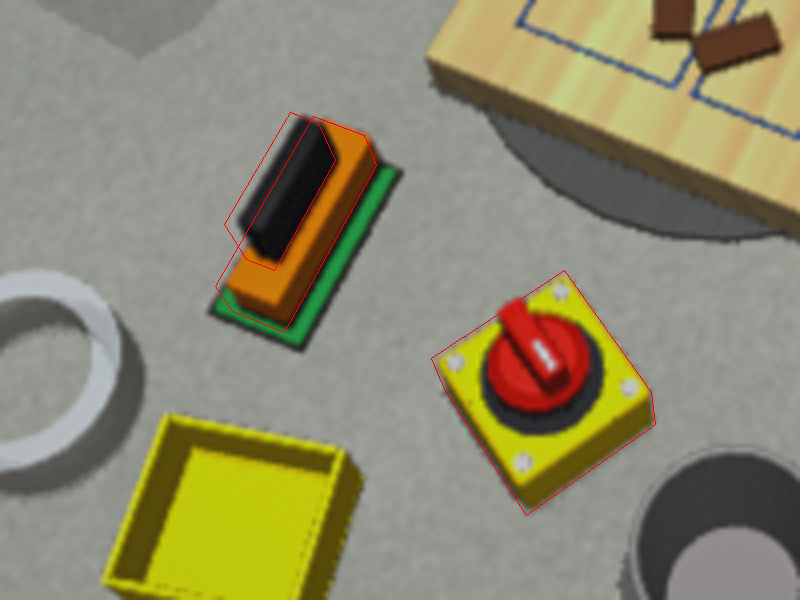

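View pics/s_t.png

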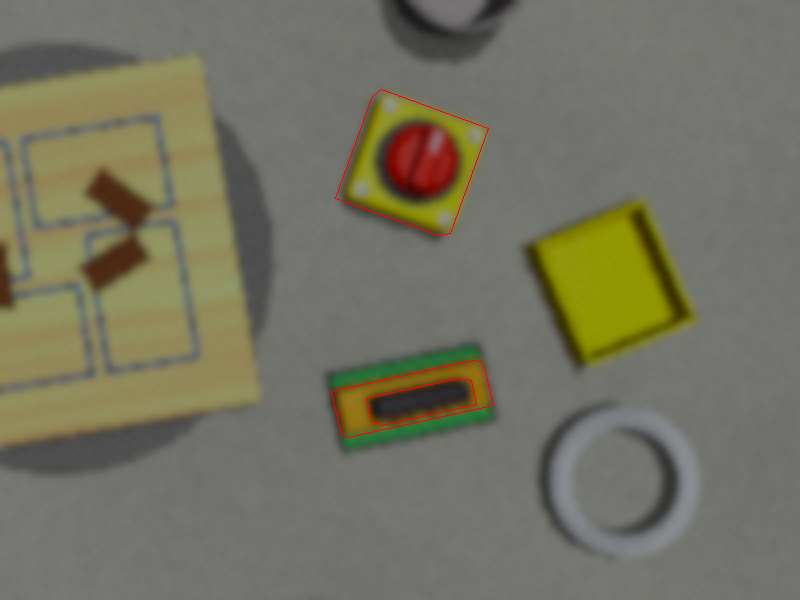

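```bash
python3 - <<'E'
from h import *
im={n:cv2.imread(f"pics/{n}0.png") for n in C}
# blue handles
for x0 in([.418,.234,.113],[.5576,.2385,-.21],[.6273,.3707,.31]):
    ms={}
    for n in C:
        h=hsv(im[n]);m=cv2.inRange(h,(100,110,25),(130,255,255))
        u,v=np.round(proj([x0[0],x0[1],.084],n)[0]).astype(int);w=np.zeros_like(m);w[v-25:v+25,u-25:u+25]=1;ms[n]=(m*w)>0
    H=lambda x:cart(x)[1:]
    for sel in(("scene","top"),("scene",),("top",)):
        x,f=fit(H,{n:ms[n] for n in sel},x0,[.004,.004,.1]);print(sel,x[:2].round(4),np.degrees(x[2]).round(1),round(f,3))
print("scraper")
for sel in(("scene","top"),("scene",),("top",)):
    ms={};mb={}
    for n in C:
        h=hsv(im[n]);m=((h[...,2]<75)&(h[...,1]<120)).astype(np.uint8);o=cv2.inRange(h,(5,120,60),(22,255,255))
        g=cv2.inRange(h,(50,90,40),(85,255,255))
        u,v=np.round(proj([.434,-.264,.06],n)[0]).astype(int);w=np.zeros_like(m);w[v-32:v+32,u-32:u+32]=1
        mm=((o|g)*w>0).astype(np.uint8);q=cv2.convexHull(np.argwhere(mm)[:,::-1].astype(np.int32).reshape(-1,1,2));hull=np.zeros_like(mm);cv2.fillConvexPoly(hull,q,1)
        blk=((h[...,2]<60)&(cv2.dilate(hull,np.ones((9,9)))>0)).astype(np.uint8)
        k,l,st,ce=cv2.connectedComponentsWithStats(blk);i=1+np.argmax(st[1:,4]);ms[n]=l==i
        mb[n]=(o>0)&(w>0)
    x,f=fit(lambda q:scraper(q)[1:],{n:ms[n] for n in sel},[.434,-.264,.2],[.004,.004,.1]);print(sel,x[:2].round(4),np.degrees(x[2]).round(1),round(f,3),[m.sum() for m in ms.values()])
# e-stop views
for n in C:
    u,v=np.round(proj([.5965,-.26,.09],n)[0]).astype(int);cr=im[n][v-20:v+20,u-25:u+25]
    print(n,u-25,v-20)
    cv2.imwrite(f"pics/e_{n}.png",cv2.resize(cr,None,fx=12,fy=12,interpolation=cv2.INTER_CUBIC))
a=[cv2.imread(f"pics/e_{n}.png") for n in C];cv2.imwrite("pics/e.png",cv2.resize(np.vstack(a),None,fx=.6,fy=.6))
E
```

```text
('scene', 'top') [0.4183 0.2332] 7.0 0.864
('scene',) [0.4177 0.2353] 5.5 0.388
('top',) [0.4193 0.2319] 7.9 0.46
('scene', 'top') [0.5576 0.2381] -12.2 0.878
('scene',) [0.5603 0.239 ] -14.8 0.358
('top',) [0.5584 0.2367] -9.8 0.501
('scene', 'top') [0.628  0.3707] 18.7 1.031
('scene',) [0.6273 0.3727] 17.8 0.423
('top',) [0.626  0.3692] 21.5 0.574
scraper
('scene', 'top') [ 0.438  -0.2612] 7.5 1.045 [np.int64(443), np.int64(113)]
('scene',) [ 0.4407 -0.2608] 13.6 0.288 [np.int64(443), np.int64(113)]
('top',) [ 0.4375 -0.2594] 5.5 0.685 [np.int64(443), np.int64(113)]
scene 226 322
top 388 224
```

View pics/e.png

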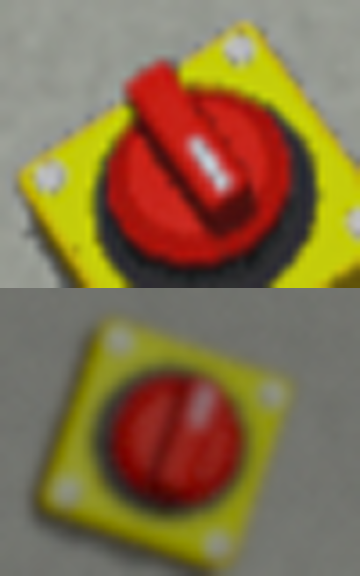

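```bash
python3 - <<'E'
from h import *
P=lambda u,v:ray((226+u/7.2-.5,322+v/7.2-.5),"scene",.104)
a=P(145,73);b=P(230,197);print(a,b,(a+b)/2,np.linalg.norm(b-a),np.degrees(np.arctan2(*(b-a)[:2][::-1])))
c=ray((388+180/7.2-.5,224+(438-288)/7.2-.5),"top",.09);print(c)
im={n:cv2.imread(f"pics/{n}0.png") for n in C}
q=[box(.436,-.262,0,.056,.11,.004,np.radians(12))]+scraper([.436,-.262,np.radians(12)])
for n in C: overlay(im,n,q,[.436,-.262,.02],f"pics/sc_{n}.png",K=8,H=36,W=50)
cv2.imwrite("pics/sc.png",np.hstack([cv2.imread(f"pics/sc_{n}.png") for n in C]))
E
```

```text
[ 0.5794729  -0.25339487  0.104     ] [ 0.61724896 -0.26627788  0.104     ] [ 0.59836093 -0.25983637  0.104     ] 0.0399124335290714 -18.831253772187225
[ 0.59509707 -0.2589531   0.09      ]
```

View pics/sc.png

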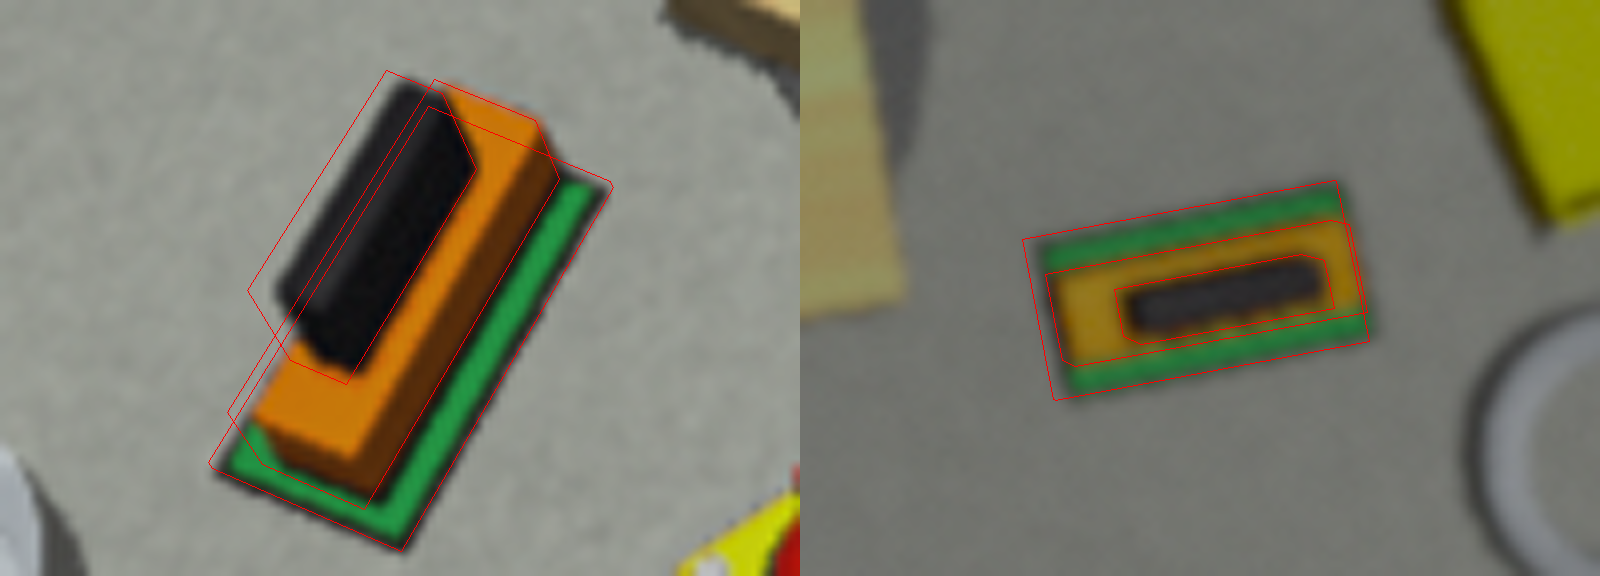

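```bash
python3 - <<'E'
from h import *
im={n:cv2.imread(f"pics/{n}0.png") for n in C}
for n in C:
    m=slabmask(im[n],proj([.5275,-.018,.043],n)[0]).astype(np.uint8);m=cv2.erode(m,np.ones((5,5)))
    d=((im[n][...,2]<(120 if n=="scene" else 105))&(im[n][...,0]<(60))&(im[n][...,2].astype(int)-im[n][...,0]>25)&(m>0)).astype(np.uint8)
    d=cv2.morphologyEx(d,cv2.MORPH_OPEN,np.ones((3,3)))
    k,l,st,ce=cv2.connectedComponentsWithStats(d)
    for i in range(1,k):
        pts=np.array([ray((a,b),n,.053 if n=="top" else .05)[:2] for b,a in np.argwhere(l==i)])
        q=pts-[.5275,-.0182];c,s=np.cos(.19),np.sin(.19);q=q@np.array([[c,-s],[s,c]])
        print(n,st[i,4],q.mean(0).round(4),q.min(0).round(3),q.max(0).round(3))
E
```

```text
scene 152 [-0.0051  0.0444] [-0.027  0.034] [0.017 0.055]
scene 372 [ 0.0127 -0.0428] [-0.026 -0.07 ] [ 0.053 -0.014]
top 109 [ 0.0288 -0.0487] [ 0.012 -0.066] [ 0.046 -0.032]
top 115 [-0.012  -0.0385] [-0.026 -0.058] [ 0.003 -0.018]
top 117 [-0.0078  0.0427] [-0.029  0.032] [0.013 0.053]
```

Emit:
play_rows --plan '[[[459,298,-60],[0,0,57],255],[[459,298,-60],[0,0,57],255],[[459,298,-60],[0,0,57],255],[[459,298,-60],[0,0,57],255],[[459,298,-60],[0,0,57],255],[[459,298,-60],[0,0,57],255],[[459,298,-60],[0,0,57],255],[[459,298,-60],[0,0,57],255],[[459,298,-60],[0,0,57],255],[[459,298,-60],[0,0,57],255]]'

```text
time_s: 2.95
tool_pos: [0.5997, -0.2576, 0.1614]
tool_rot: [-89.9, 0.0, -18.8]
ft_force: [-0.7, 0.1, -0.5]
opening: 0.008
```

Emit:
play_rows --plan '[[[0,0,-30],[0,0,0],255],[[0,0,-40],[0,0,0],255],[[0,0,-44],[0,0,0],255],[[0,0,-47],[0,0,0],255],[[0,0,-50],[0,0,0],255],[[0,0,-50],[0,0,0],255],[[0,0,-50],[0,0,0],255],[[0,0,-50],[0,0,0],255]]'

```text
time_s: 3.95
tool_pos: [0.5977, -0.2605, 0.1128]
tool_rot: [-90.0, -0.1, -19.1]
ft_force: [-0.4, 0.0, 0.9]
opening: 0.003
```

Emit:
play_rows --plan '[[[0,0,-2],[0,0,0],255],[[0,0,-2],[0,0,0],255],[[0,0,-3],[0,0,0],255],[[0,0,-3],[0,0,0],255]]'

```text
time_s: 4.45
tool_pos: [0.5981, -0.2607, 0.112]
tool_rot: [-90.0, -0.2, -19.1]
ft_force: [-3.4, 0.9, 11.4]
opening: 0.006
```

Emit:
play_rows --plan '[[[0,0,50],[0,0,0],0],[[-40,-1,80],[0,0,10],0],[[-90,-2,80],[0,0,20],0],[[-140,-3,70],[0,0,31],0],[[-160,-3,50],[0,0,31],0],[[-160,-3,41],[0,0,31],0],[[-160,-3,41],[0,0,31],0],[[-160,-3,41],[0,0,31],0]]'

```text
time_s: 5.45
tool_pos: [0.4388, -0.2637, 0.1508]
tool_rot: [-90.1, -0.1, 11.9]
ft_force: [-0.2, 1.1, -0.1]
opening: 0.823
```

```bash
python3 - <<'E'
from h import *
im=grab()
for n in C: cv2.imwrite(f"pics/{n}1.png",im[n]); overlay(im,n,[],[.48,-.26,.08],f"pics/a_{n}.png",K=8,H=36,W=50)
cv2.imwrite("pics/a1.png",np.vstack([cv2.imread(f"pics/a_{n}.png") for n in C]))
print(manip.get_obs()["tool_pos"],manip.get_obs()["tool_rot"])
E
```

```text
[ 0.43850159 -0.26350774  0.15085247] [-9.00486412e+01 -5.65462798e-02  1.19505366e+01]
```

View pics/scene1.png

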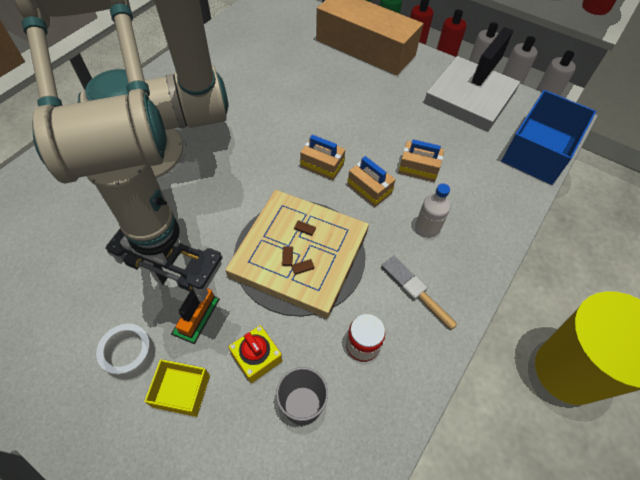

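The picture shows the gripper straddling the scraper grip at about (190, 300), and the e-stop still in place. I'll descend and grip.

Emit:
play_rows --plan '[[[0,0,-45],[0,0,0],0],[[0,0,-75],[0,0,0],0],[[0,0,-86],[0,0,0],0],[[0,0,-86],[0,0,0],100],[[0,0,-86],[0,0,0],255],[[0,0,-86],[0,0,0],255],[[0,0,-86],[0,0,0],255],[[0,0,-86],[0,0,0],255],[[0,0,-86],[0,0,0],255]]'

```text
time_s: 6.68
tool_pos: [0.4372, -0.2632, 0.0646]
tool_rot: [-90.0, -0.0, 11.9]
ft_force: [0.5, -0.9, 0.1]
opening: 0.4
```

Emit:
play_rows --plan '[[[0,0,0],[0,0,0],255],[[0,0,0],[0,0,0],255],[[0,0,0],[0,0,0],255],[[0,0,0],[0,0,0],255]]'

```text
time_s: 7.18
tool_pos: [0.4372, -0.2632, 0.0644]
tool_rot: [-90.0, 0.0, 11.9]
ft_force: [-0.1, 0.2, -0.6]
opening: 0.166
```

Emit:
play_rows --plan '[[[0,0,50],[0,0,0],255],[[0,0,110],[0,0,-5],255],[[0,30,130],[0,0,-15],255],[[10,80,130],[0,0,-25],255],[[30,130,130],[0,0,-35],255],[[50,180,130],[0,0,-45],255],[[70,230,130],[0,0,-55],255],[[80,280,130],[0,0,-65],255],[[87,326,130],[0,0,-75],255],[[87,326,130],[0,0,-85],255]]'

```text
time_s: 8.43
tool_pos: [0.524, 0.0663, 0.1938]
tool_rot: [-90.0, 0.1, -73.1]
ft_force: [-0.1, -1.3, -1.7]
opening: 0.168
```

Emit:
play_rows --plan '[[[0,0,0],[0,0,-6],255],[[0,0,-40],[0,0,-6],255],[[0,0,-70],[0,0,-6],255],[[0,0,-80],[0,0,-6],255],[[0,0,-80],[0,0,-6],255]]'

```text
time_s: 9.05
tool_pos: [0.524, 0.0628, 0.1141]
tool_rot: [-90.1, 0.0, -79.0]
ft_force: [-0.3, 0.8, -0.9]
opening: 0.167
```

```bash
python3 - <<'E'
from h import *
im=grab()
for n in C: cv2.imwrite(f"pics/{n}2.png",im[n]); overlay(im,n,[],[.5275,-.018,.06],f"pics/b_{n}.png",K=6,H=50,W=66)
cv2.imwrite("pics/b.png",np.hstack([cv2.imread(f"pics/b_{n}.png") for n in C]))
print(manip.get_obs()["tool_pos"],manip.get_obs()["tool_rot"])
E
```

```text
[0.52517418 0.06279901 0.11546607] [-8.98918914e+01 -2.81478248e-02 -7.89847602e+01]
```

View pics/b.png

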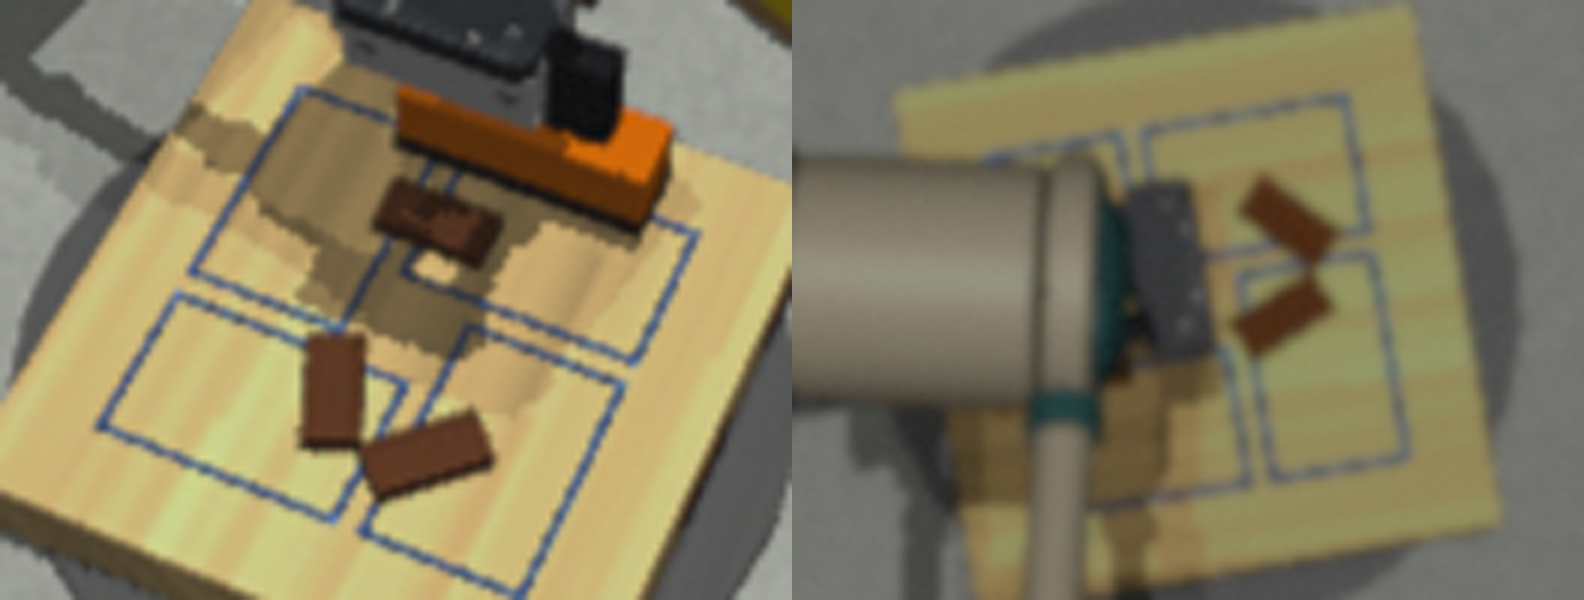

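Emit:
play_rows --plan '[[[0,0,-9],[0,0,0],255],[[0,0,-9],[0,0,0],255],[[3,-16,-9],[0,0,0],255],[[7,-36,-9],[0,0,0],255],[[11,-56,-9],[0,0,0],255],[[15,-76,-9],[0,0,0],255],[[19,-96,-9],[0,0,0],255],[[22,-116,-9],[0,0,0],255],[[26,-136,-9],[0,0,0],255],[[29,-150,-9],[0,0,0],255]]'

```text
time_s: 10.4
tool_pos: [0.5535, -0.0887, 0.1054]
tool_rot: [-90.0, -0.0, -79.0]
ft_force: [-0.6, 0.7, -1.5]
opening: 0.168
```

```bash
python3 - <<'E'
from h import *
im=grab()
for n in C: cv2.imwrite(f"pics/{n}3.png",im[n]); overlay(im,n,[],[.5275,-.06,.06],f"pics/b_{n}.png",K=6,H=50,W=66)
cv2.imwrite("pics/b3.png",np.hstack([cv2.imread(f"pics/b_{n}.png") for n in C]))
E
```

```text
(no output)
```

View pics/b3.png

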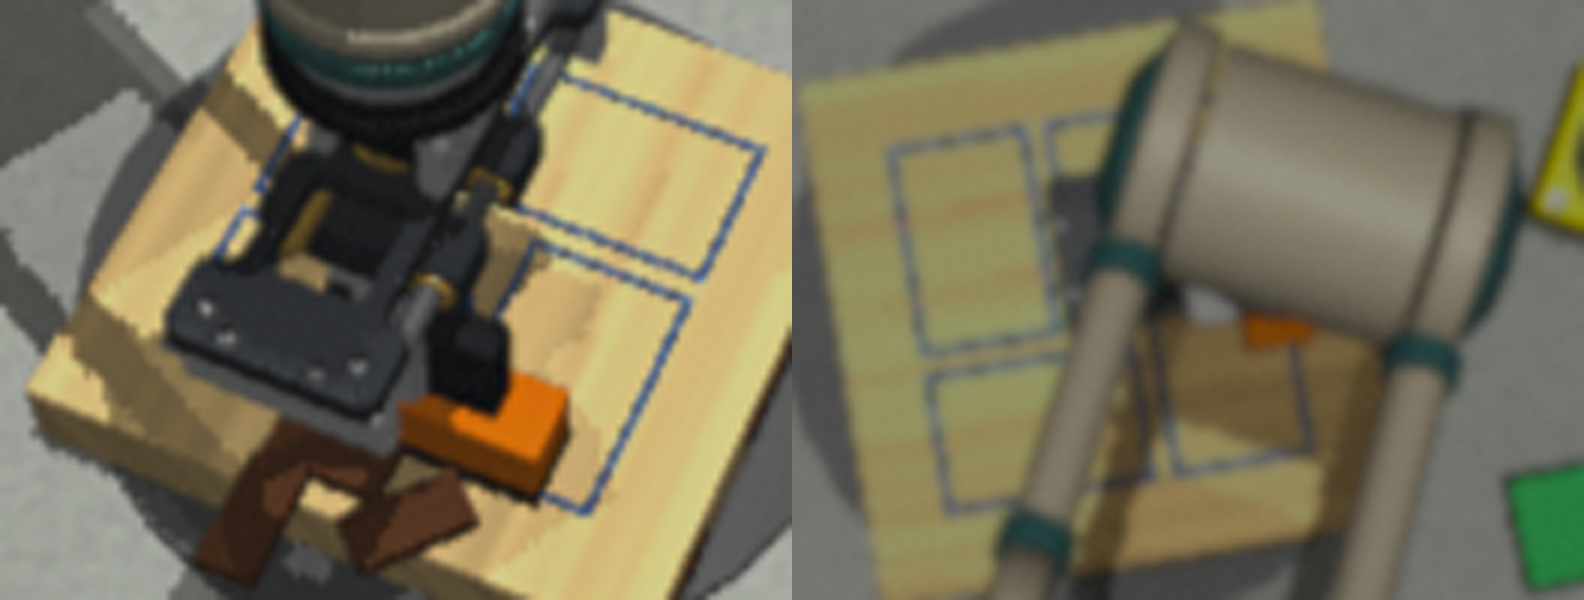

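Emit:
play_rows --plan '[[[3,-15,0],[0,0,0],255],[[6,-30,0],[0,0,0],255],[[9,-45,0],[0,0,0],255],[[11,-58,0],[0,0,0],255],[[11,-60,0],[0,0,0],255],[[11,-58,20],[0,0,0],255],[[-30,-40,80],[0,0,10],255],[[-90,-40,100],[0,0,20],255],[[-120,-40,100],[0,0,30],255],[[-120,-40,100],[0,0,40],255]]'

```text
time_s: 11.75
tool_pos: [0.4301, -0.1261, 0.2064]
tool_rot: [-90.0, 0.0, -38.7]
ft_force: [1.7, -0.3, -2.2]
opening: 0.166
```

```bash
python3 - <<'E'
from h import *
im=grab()
for n in C: cv2.imwrite(f"pics/{n}4.png",im[n])
print(manip.get_obs()["tool_pos"],manip.get_obs()["tool_rot"],manip.get_obs()["ft_force"])
E
```

```text
[ 0.43256613 -0.12680023  0.20607289] [-8.99669061e+01 -6.33003202e-02 -3.90117083e+01] [ 0.13401301 -0.29093524 -1.98294665]
```

View pics/scene4.png

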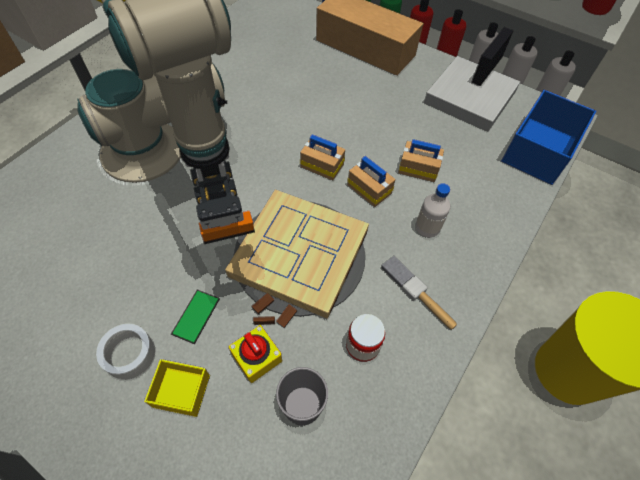

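View pics/top4.png

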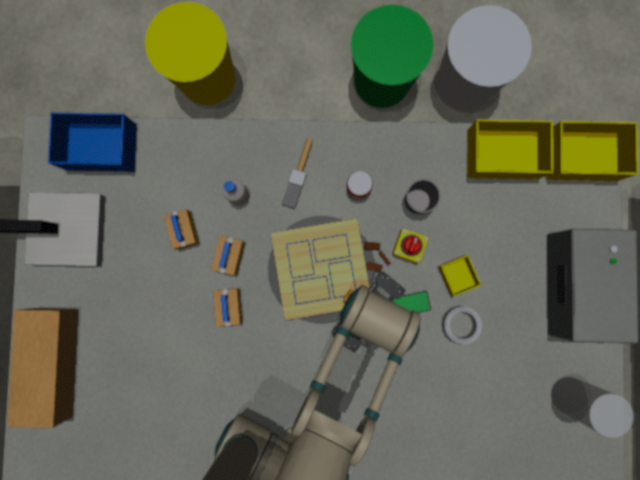

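```bash
python3 - <<'E'
from h import *
im={n:cv2.imread(f"pics/{n}4.png") for n in C}
m=[]
for n in C: overlay(im,n,[],[.5275,-.17,.03] if n=="scene" else [.55,-.17,.03],f"pics/b_{n}.png",K=10,H=30,W=40)
cv2.imwrite("pics/b4.png",np.hstack([cv2.imread(f"pics/b_{n}.png") for n in C]))
h=hsv(im["top"])
for n in C:
    h=hsv(im[n]);m=cv2.inRange(h,(40,90,40),(85,255,255));k,l,st,ce=cv2.connectedComponentsWithStats(m);i=1+np.argsort(-st[1:,4])[:2]
    print(n,[(st[j].tolist(),ray(ce[j],n,.004)) for j in i])
E
```

```text
scene [([172, 291, 46, 52, 1186], array([ 0.43866778, -0.26575218,  0.004     ])), ([380, 0, 22, 13, 204], array([0.20648447, 0.97350543, 0.004     ]))]
top [([351, 4, 83, 82, 5322], array([ 1.17045411, -0.20616618,  0.004     ])), ([392, 292, 38, 20, 519], array([ 0.44184813, -0.27735169,  0.004     ]))]
```

View pics/b4.png

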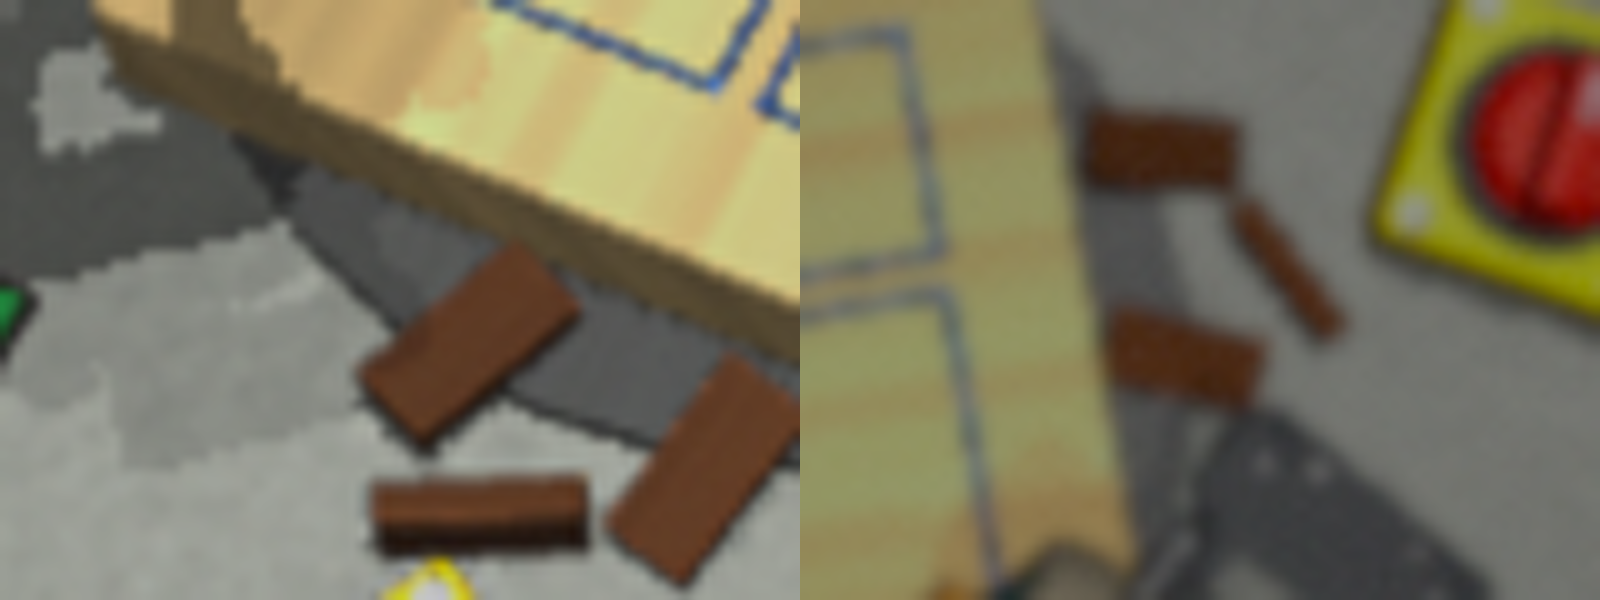

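All three chips are off: one on its edge and two lying across the disc rim. Now I'll put the scraper back.

Emit:
play_rows --plan '[[[4,-50,0],[0,0,10],255],[[4,-100,0],[0,0,20],255],[[4,-136,0],[0,0,30],255],[[4,-136,0],[0,0,40],255],[[4,-136,0],[0,0,51],255],[[4,-136,-50],[0,0,51],255],[[4,-136,-100],[0,0,51],255],[[4,-136,-130],[0,0,51],255],[[4,-136,-138],[0,0,51],255],[[4,-136,-141],[0,0,51],255]]'

```text
time_s: 13.1
tool_pos: [0.438, -0.2635, 0.0646]
tool_rot: [-90.0, -0.0, 12.0]
ft_force: [0.3, -0.0, -1.0]
opening: 0.168
```

Emit:
play_rows --plan '[[[0,0,0],[0,0,0],255],[[0,0,0],[0,0,0],255],[[0,0,0],[0,0,0],130],[[0,0,0],[0,0,0],130],[[0,0,0],[0,0,0],130],[[0,0,0],[0,0,0],130]]'

```text
time_s: 13.85
tool_pos: [0.4373, -0.2632, 0.0646]
tool_rot: [-90.0, -0.0, 12.0]
ft_force: [0.2, 0.4, -0.1]
opening: 0.487
```

Emit:
play_rows --plan '[[[0,0,50],[0,0,0],100],[[0,0,110],[0,0,0],100],[[-10,40,150],[0,0,-10],100],[[-20,90,150],[0,0,-20],100],[[-40,140,150],[0,0,-30],100],[[-57,190,150],[0,0,-40],100],[[-57,240,150],[0,0,-50],100],[[-57,263,150],[0,0,-60],100],[[-57,263,150],[0,0,-70],100],[[-57,263,150],[0,0,-80],100]]'

```text
time_s: 15.1
tool_pos: [0.38, 0.0004, 0.2145]
tool_rot: [-90.0, -0.0, -68.2]
ft_force: [0.6, 0.0, -0.9]
opening: 0.606
```

```bash
cat > cc.py <<'E'
from h import *
import sys
def cartons(im,inits):
    for x0 in inits:
        ms={n:satmask(im[n],proj([x0[0],x0[1],.03],n)[0],32) for n in C}
        R=[]
        for n in C: R.append(fit(cart,{n:ms[n]},x0,[.006,.006,.1]))
        print([ (r[0][:2].round(4).tolist(),float(np.degrees(r[0][2]).round(1)),round(r[1],3)) for r in R],"mean",np.mean([r[0] for r in R],0).round(4))
E
python3 - <<'E'
from cc import *
im=grab()
for n in C: cv2.imwrite(f"pics/{n}5.png",im[n])
cartons(im,([.418,.234,.113],[.5576,.2385,-.21],[.6273,.3707,.31]))
m=scraper([.4375,-.263,np.radians(12)])
for n in C: overlay(im,n,m,[.436,-.262,.02],f"pics/sc_{n}.png",K=8,H=36,W=50)
cv2.imwrite("pics/sc5.png",np.hstack([cv2.imread(f"pics/sc_{n}.png") for n in C]))
o=manip.get_obs();print(o["tool_pos"],o["tool_rot"])
E
```

```text
[([0.4184, 0.2346], 5.8, np.float64(0.071)), ([0.4172, 0.2335], 6.9, np.float64(0.108))] mean [0.4178 0.234  0.1109]
[([0.559, 0.2398], -14.0, np.float64(0.069)), ([0.5571, 0.2378], -12.1, np.float64(0.094))] mean [ 0.5581  0.2388 -0.2276]
[([0.6275, 0.3722], 16.7, np.float64(0.052)), ([0.6264, 0.3699], 16.8, np.float64(0.081))] mean [0.6269 0.3711 0.2926]
[3.80093920e-01 3.46939259e-05 2.14517647e-01] [-8.99980927e+01 -8.57464062e-03 -6.79407155e+01]
```

View pics/scene5.png

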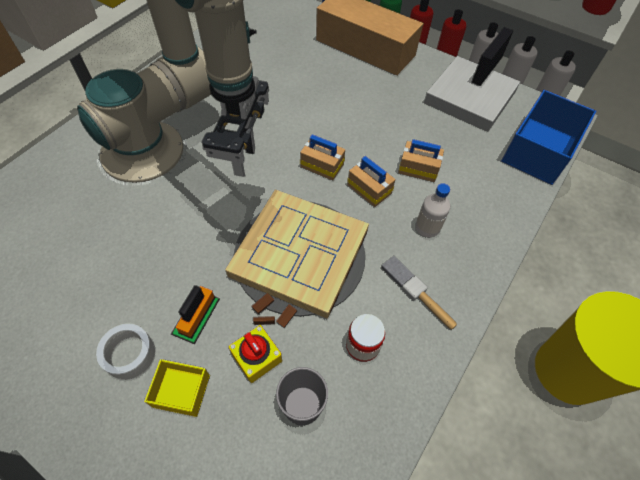

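View pics/sc5.png

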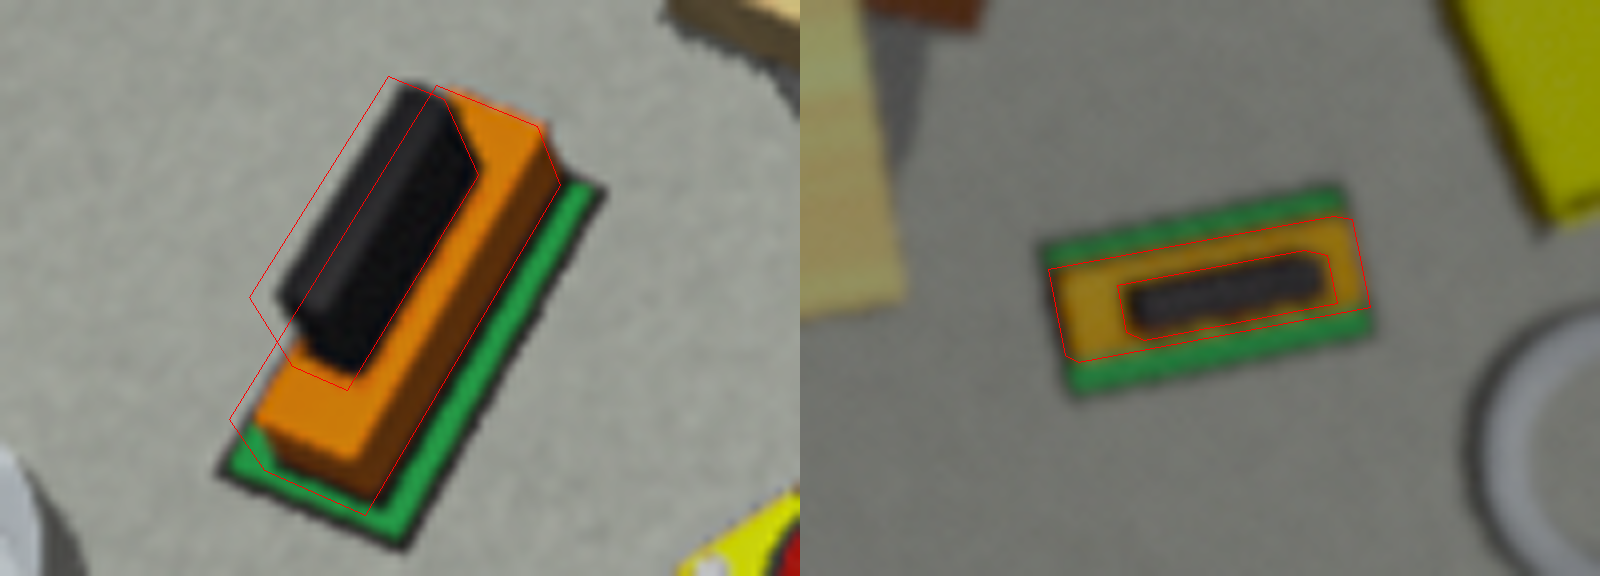

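Scraper stands on its mat and the cartons haven't moved. First carton goes from (0.418, 0.234) to slot B.

Emit:
play_rows --plan '[[[10,60,0],[0,0,-8],100],[[20,120,0],[0,0,-16],100],[[30,180,0],[0,0,-16],100],[[38,234,0],[0,0,-16],100],[[38,234,-40],[0,0,-16],100],[[38,234,-90],[0,0,-16],100],[[38,234,-120],[0,0,-16],100],[[38,234,-131],[0,0,-16],100],[[38,234,-131],[0,0,-16],255],[[38,234,-131],[0,0,-16],255]]'

```text
time_s: 16.45
tool_pos: [0.4195, 0.2342, 0.0848]
tool_rot: [-89.8, 0.0, -84.0]
ft_force: [0.7, 0.6, -0.0]
opening: 0.433
```

Emit:
play_rows --plan '[[[0,0,0],[0,0,0],255],[[0,0,0],[0,0,0],255],[[0,0,0],[0,0,0],255],[[0,0,0],[0,0,0],255],[[0,0,0],[0,0,0],255]]'

```text
time_s: 17.08
tool_pos: [0.4185, 0.2339, 0.084]
tool_rot: [-90.0, -0.0, -84.0]
ft_force: [-1.6, -1.3, 4.5]
opening: 0.147
```

Emit:
play_rows --plan '[[[0,0,40],[0,0,0],255],[[0,0,90],[0,0,0],255],[[15,-50,110],[0,0,5],255],[[30,-105,110],[0,0,5],255],[[45,-160,110],[0,0,5],255],[[60,-215,110],[0,0,5],255],[[75,-270,110],[0,0,5],255],[[84,-310,110],[0,0,5],255],[[84,-310,90],[0,0,5],255],[[84,-310,70],[0,0,5],255]]'

```text
time_s: 18.32
tool_pos: [0.5014, -0.0767, 0.1517]
tool_rot: [-90.1, 0.1, -79.1]
ft_force: [-0.8, 0.6, -4.0]
opening: 0.143
```

```bash
cat > pk.py <<'E'
from h import *
import sys
nm=sys.argv[1];ctr=eval(sys.argv[2])
im=grab()
o=manip.get_obs();print(o["time_s"],o["tool_pos"].round(4),o["tool_rot"].round(1),o["opening"],o["ft_force"].round(1))
for n in C: cv2.imwrite(f"pics/{n}_{nm}.png",im[n]); overlay(im,n,[],ctr,f"pics/t_{n}.png",K=6,H=50,W=66)
cv2.imwrite(f"pics/{nm}.png",np.hstack([cv2.imread(f"pics/t_{n}.png") for n in C])[:,:])
E
python3 pk.py p1 "[.52,-.05,.06]"
```

```text
18.425 [ 0.4995 -0.0756  0.1502] [-90.4   0.2 -79. ] 0.14622288149823298 [-0.7 -0.5 -4.3]
```

View pics/p1.png

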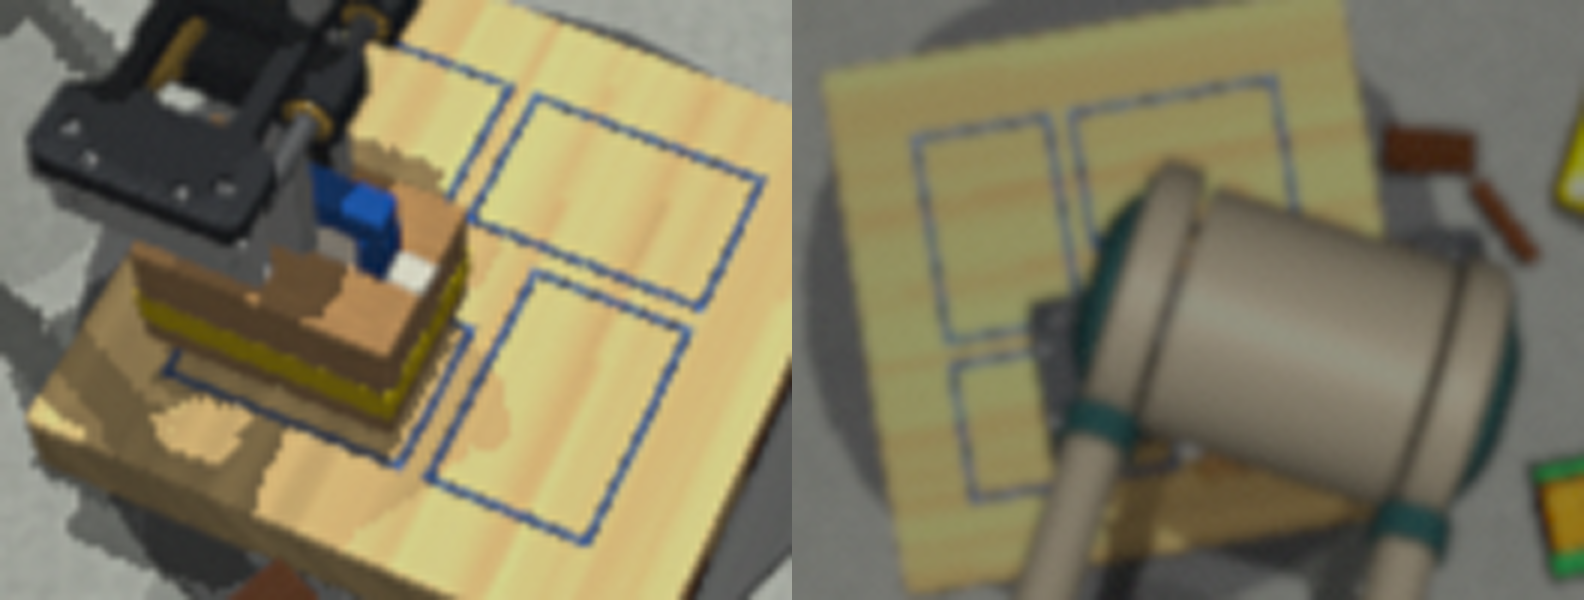

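Coming down well over slot B. Now I'll lower it and release.

Emit:
play_rows --plan '[[[0,0,-15],[0,0,0],255],[[0,0,-22],[0,0,0],255],[[0,0,-25],[0,0,0],255],[[0,0,-26],[0,0,0],255],[[0,0,-26],[0,0,0],255]]'

```text
time_s: 19.05
tool_pos: [0.5025, -0.0762, 0.1278]
tool_rot: [-90.0, -0.0, -79.0]
ft_force: [1.3, -0.4, -3.6]
opening: 0.143
```

```bash
python3 pk.py p2 "[.52,-.05,.06]"; python3 - <<'E'
from h import *
# expected overlay of carton at slot B
im={n:cv2.imread(f"pics/{n}_p2.png") for n in C}
overlay(im,"scene",cart([.502,-.0761,np.radians(10.9)],.043),[.51,-.07,.06],"pics/p2o.png",K=10,H=40,W=50)
E
```

```text
19.15 [ 0.5026 -0.0763  0.1279] [-89.9  -0.  -79. ] 0.15074077862087057 [ 0.  -0.6 -3.9]
```

View pics/p2o.png

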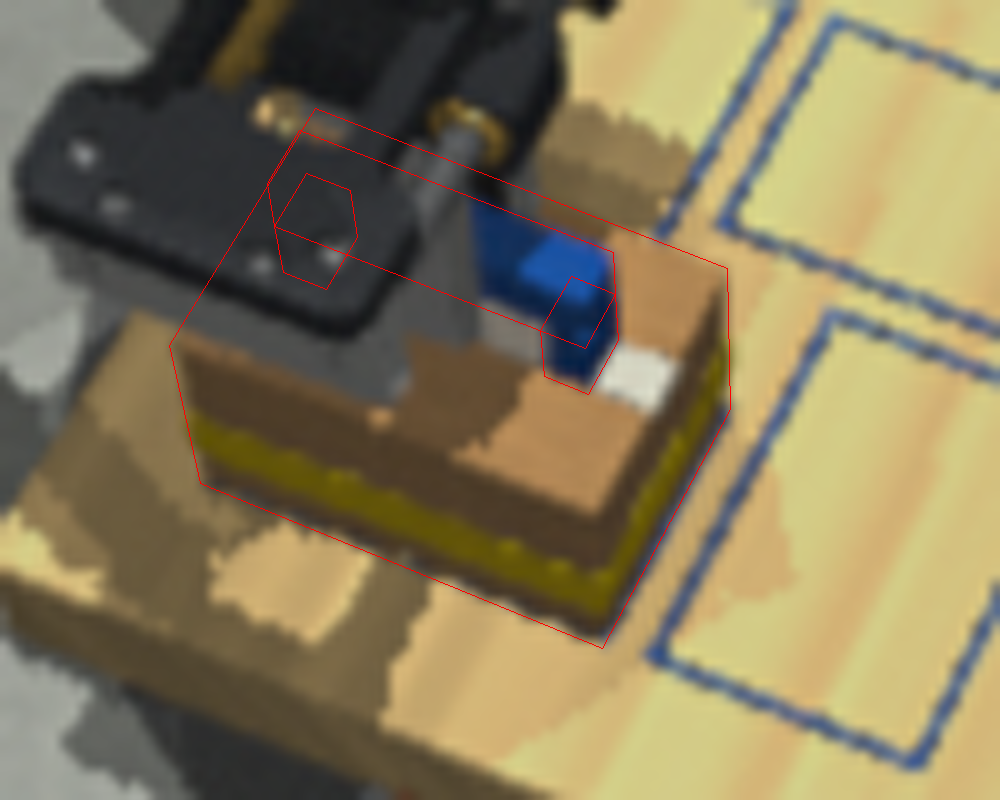

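Emit:
play_rows --plan '[[[0,0,-1],[0,0,0],255],[[0,0,-2],[0,0,0],255],[[0,0,-2],[0,0,0],150],[[0,0,-2],[0,0,0],150],[[0,0,-2],[0,0,0],150],[[0,0,-2],[0,0,0],150],[[0,0,30],[0,0,0],150],[[0,0,80],[0,0,0],120],[[0,0,110],[0,0,0],100]]'

```text
time_s: 20.27
tool_pos: [0.503, -0.0763, 0.2397]
tool_rot: [-89.9, -0.1, -79.0]
ft_force: [0.5, -0.1, 0.5]
opening: 0.581
```

Emit:
play_rows --plan '[[[10,55,0],[0,0,-8],100],[[20,110,0],[0,0,-16],100],[[30,165,0],[0,0,-24],100],[[40,220,0],[0,0,-24],100],[[50,275,0],[0,0,-24],100],[[56,315,0],[0,0,-24],100],[[56,315,-40],[0,0,-24],100],[[56,315,-80],[0,0,-24],100],[[56,315,-90],[0,0,-24],100]]'

```text
time_s: 21.4
tool_pos: [0.5563, 0.2385, 0.1447]
tool_rot: [-90.3, -0.2, -103.0]
ft_force: [-0.1, -0.0, 0.9]
opening: 0.607
```

```bash
python3 pk.py p3 "[.54,.2,.06]"
```

```text
21.5 [0.5579 0.2387 0.1467] [-9.01e+01 -1.00e-01 -1.03e+02] 0.6100036207616789 [-0.5  0.6 -0.3]
```

View pics/scene_p3.png

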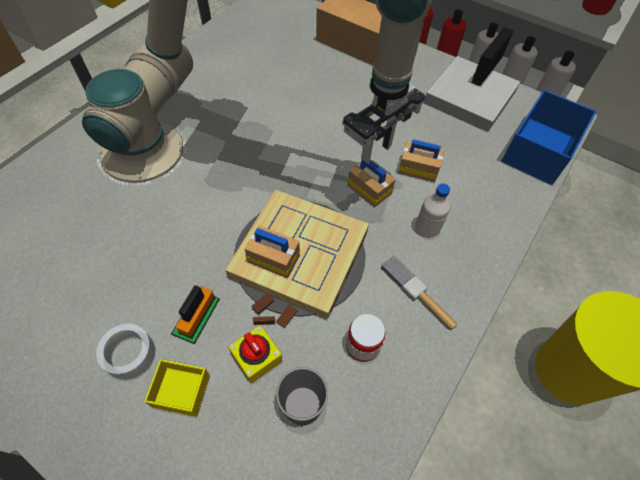

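The first carton sits in its rectangle at about (272, 250) and the gripper is over carton 2. Next step is to grip it.

Emit:
play_rows --plan '[[[0,0,-35],[0,0,0],100],[[0,0,-57],[0,0,0],100],[[0,0,-64],[0,0,0],100],[[0,0,-64],[0,0,0],255],[[0,0,-64],[0,0,0],255],[[0,0,-64],[0,0,0],255],[[0,0,-64],[0,0,0],255],[[0,0,-64],[0,0,0],255],[[0,0,-64],[0,0,0],255],[[0,0,-64],[0,0,0],255]]'

```text
time_s: 22.75
tool_pos: [0.5582, 0.2386, 0.0837]
tool_rot: [-90.0, -0.0, -103.0]
ft_force: [-0.3, -2.1, 2.9]
opening: 0.144
```

```bash
cat > chk.py <<'E'
from h import *
import sys
SL={"A":(.036,.052,0),"B":(-.036,-.052,0),"C":(-.052,.036,90),"D":(.052,-.036,90)}
def slot(k):
    a,b,w=SL[k];c,s=np.cos(.19),np.sin(.19);return np.array([.5275+c*a-s*b,-.0182+s*a+c*b,.19+np.radians(w)])
def check(nm,keys,cams=("scene","top")):
    im={n:cv2.imread(f"pics/{n}_{nm}.png") for n in C}
    for k in keys:
        x0=slot(k)
        for n in cams:
            h=hsv(im[n]);m=cv2.inRange(h,(100,110,25),(130,255,255))
            u,v=np.round(proj([x0[0],x0[1],.127],n)[0]).astype(int);w=np.zeros_like(m);w[v-25:v+25,u-25:u+25]=1
            k2,l,st,ce=cv2.connectedComponentsWithStats(m*w)
            # drop thin paint: keep largest comp after opening
            mm=cv2.morphologyEx(m*w,cv2.MORPH_OPEN,np.ones((3,3)))
            k2,l,st,ce=cv2.connectedComponentsWithStats(mm);i=1+np.argmax(st[1:,4]);ms={n:l==i}
            x,f=fit(lambda x:cart(x,.043)[1:],ms,x0,[.004,.004,.1]);d=x-x0
            print(k,n,"d mm",(d[:2]*1000).round(1),"deg",np.degrees(d[2]).round(1),round(f,2),st[i,4])
        overlay(im,"scene",cart(x0,.043),[x0[0],x0[1],.07],f"pics/chk_{nm}_{k}.png",K=10,H=30,W=40)
if __name__=="__main__": check(sys.argv[1],sys.argv[2])
E
python3 chk.py p3 B
```

```text
B scene d mm [ 0.  -0.1] deg 0.1 0.35 307
B top d mm [ 0.1 -0.4] deg 1.3 0.56 105
```

View pics/chk_p3_B.png

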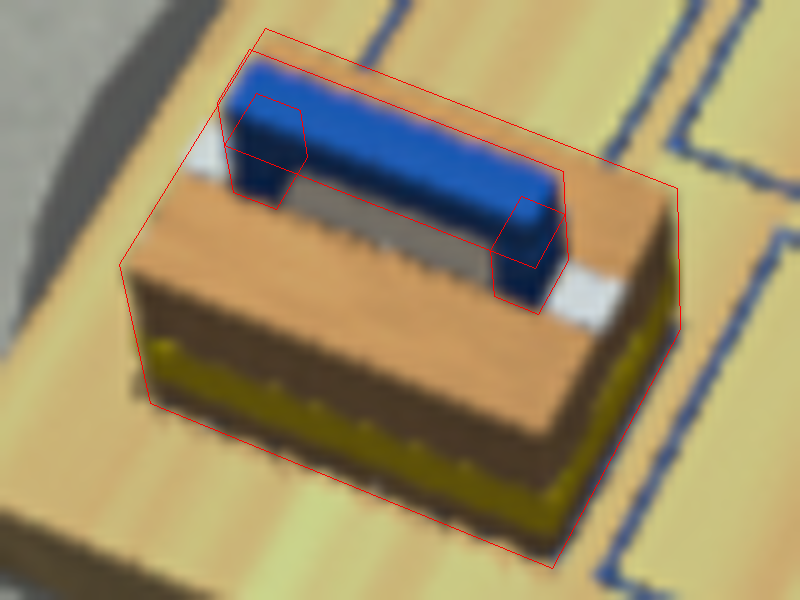

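Emit:
play_rows --plan '[[[0,0,50],[0,0,0],255],[[0,0,110],[0,0,10],255],[[5,-30,150],[0,0,20],255],[[10,-70,150],[0,0,30],255],[[15,-110,150],[0,0,40],255],[[18,-150,150],[0,0,50],255],[[22,-190,150],[0,0,60],255],[[25,-230,150],[0,0,70],255],[[27,-270,150],[0,0,80],255],[[27,-283,150],[0,0,90],255]]'

```text
time_s: 24.0
tool_pos: [0.5848, -0.0463, 0.232]
tool_rot: [-90.0, 0.1, -12.8]
ft_force: [-0.1, 0.5, -2.7]
opening: 0.149
```

Emit:
play_rows --plan '[[[0,0,0],[0,0,10],255],[[0,0,0],[0,0,20],255],[[0,0,-30],[0,0,24],255],[[0,0,-60],[0,0,24],255],[[0,0,-85],[0,0,24],255],[[0,0,-95],[0,0,24],255],[[0,0,-95],[0,0,24],255]]'

```text
time_s: 24.88
tool_pos: [0.5847, -0.044, 0.1376]
tool_rot: [-89.9, 0.1, 11.0]
ft_force: [0.4, -0.6, -3.2]
opening: 0.148
```

```bash
python3 pk.py p4 "[.56,-.05,.07]"; python3 -c "
from chk import *
im={n:cv2.imread(f'pics/{n}_p4.png') for n in C}
overlay(im,'scene',cart(slot('D'),.055),[.57,-.05,.07],'pics/p4o.png',K=8,H=50,W=50)"
```

```text
24.975 [ 0.586  -0.0442  0.1392] [-90.   -0.1  11. ] 0.145603594627046 [-0.8 -0.4 -3.7]
```

View pics/p4o.png

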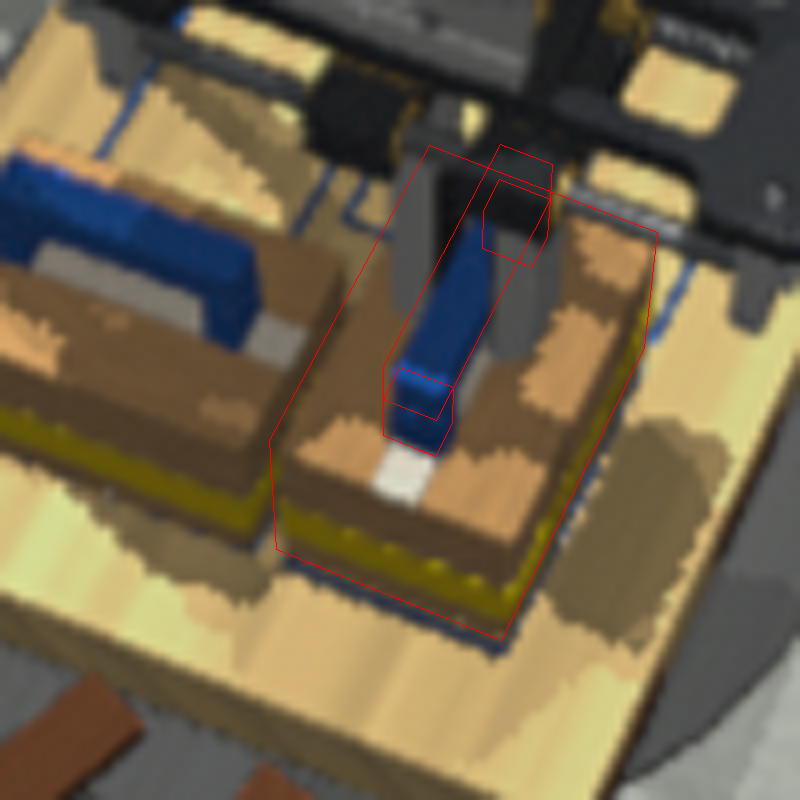

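Emit:
play_rows --plan '[[[0,0,-7],[0,0,0],255],[[0,0,-11],[0,0,0],255],[[0,0,-13],[0,0,0],255],[[0,0,-13],[0,0,0],255],[[0,0,-13],[0,0,0],150],[[0,0,-13],[0,0,0],150],[[0,0,-13],[0,0,0],150],[[0,0,-13],[0,0,0],150],[[0,0,20],[0,0,0],150],[[0,0,80],[0,0,0],120]]'

```text
time_s: 26.22
tool_pos: [0.5837, -0.0439, 0.217]
tool_rot: [-89.9, 0.3, 11.0]
ft_force: [1.0, 0.1, -0.3]
opening: 0.482
```

Emit:
play_rows --plan '[[[4,40,10],[0,0,-10],100],[[8,80,10],[0,0,-20],100],[[12,130,10],[0,0,-30],100],[[18,180,10],[0,0,-40],100],[[24,230,10],[0,0,-50],100],[[30,280,10],[0,0,-60],100],[[36,330,10],[0,0,-70],100],[[42,380,10],[0,0,-80],100],[[42,415,0],[0,0,-84],100],[[42,415,-60],[0,0,-84],100]]'

```text
time_s: 27.48
tool_pos: [0.63, 0.3757, 0.1618]
tool_rot: [-89.4, 0.1, -72.8]
ft_force: [0.9, -0.6, -1.2]
opening: 0.609
```

```bash
python3 pk.py p5 "[.6,.33,.06]"; python3 chk.py p5 BD; python3 -c "
from h import *
im={n:cv2.imread(f'pics/{n}_p5.png') for n in C}
overlay(im,'scene',cart([.627,.371,np.radians(17)],0),[.63,.36,.07],'pics/p5o.png',K=8,H=40,W=50)"
```

```text
27.575 [0.6224 0.3695 0.1507] [-90.9  -0.1 -72.9] 0.6106198803691636 [-0.6  0.3 -1.6]
B scene d mm [ 0.  -0.1] deg 0.1 0.35 308
B top d mm [ 0.4 -0.6] deg 2.5 0.63 101
D scene d mm [1.  0.6] deg 3.3 0.35 254
D top d mm [-0.2 -1.4] deg 2.6 0.43 118
```

View pics/p5o.png

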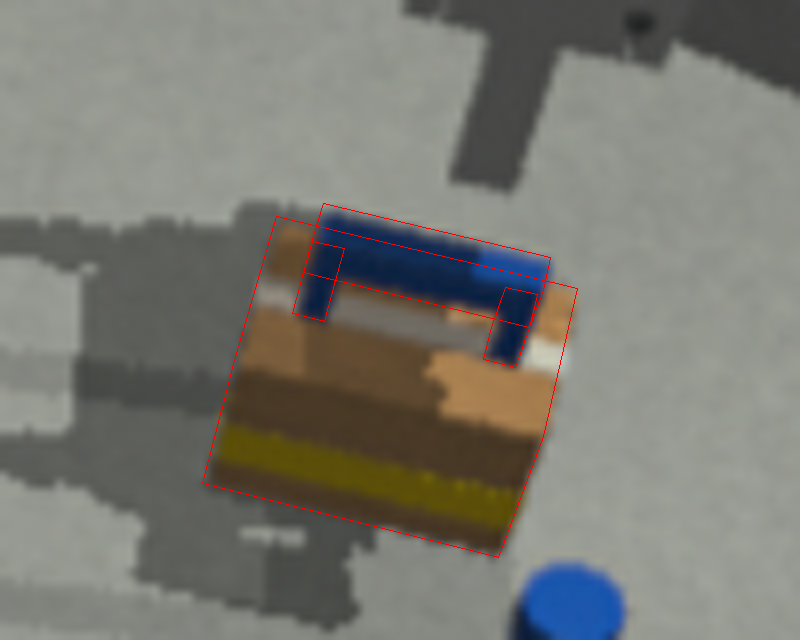

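View pics/scene_p5.png

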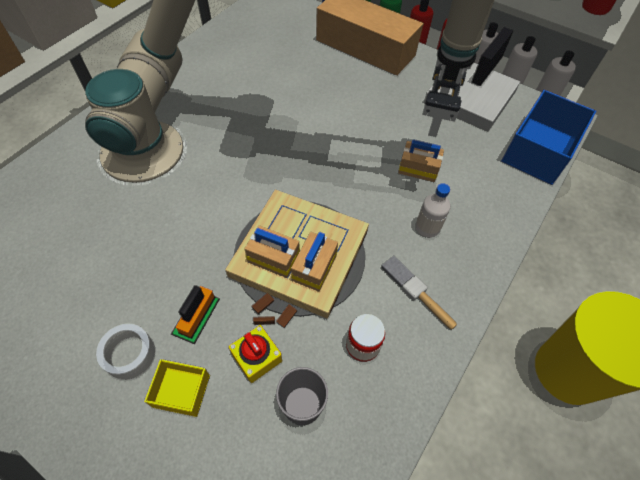

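Emit:
play_rows --plan '[[[0,0,-35],[0,0,0],100],[[0,0,-65],[0,0,0],100],[[0,0,-75],[0,0,0],100],[[0,0,-75],[0,0,0],255],[[0,0,-75],[0,0,0],255],[[0,0,-75],[0,0,0],255],[[0,0,-75],[0,0,0],255],[[0,0,-75],[0,0,0],255],[[0,0,-75],[0,0,0],255],[[0,0,-75],[0,0,0],255]]'

```text
time_s: 28.82
tool_pos: [0.6275, 0.3706, 0.0839]
tool_rot: [-90.0, -0.0, -73.0]
ft_force: [-0.1, -1.1, 3.4]
opening: 0.147
```

Emit:
play_rows --plan '[[[0,0,50],[0,0,0],255],[[0,0,110],[0,0,-6],255],[[-10,-55,120],[0,0,-6],255],[[-25,-115,120],[0,0,-6],255],[[-38,-175,120],[0,0,-6],255],[[-52,-235,120],[0,0,-6],255],[[-65,-295,120],[0,0,-6],255],[[-74,-331,110],[0,0,-6],255],[[-74,-331,75],[0,0,-6],255],[[-74,-331,55],[0,0,-6],255]]'

```text
time_s: 30.08
tool_pos: [0.5511, 0.0395, 0.1359]
tool_rot: [-90.2, 0.1, -79.1]
ft_force: [-0.6, 0.8, -3.8]
opening: 0.145
```

```bash
python3 pk.py p6 "[.56,0,.07]"; python3 -c "
from chk import *
im={n:cv2.imread(f'pics/{n}_p6.png') for n in C}
print(slot('A'))
overlay(im,'scene',cart(slot('A'),.055),[.56,0.02,.07],'pics/p6o.png',K=8,H=50,W=50)"
```

```text
30.175 [0.5502 0.04   0.1351] [-90.4   0.1 -79. ] 0.14802209421285986 [-0.9 -0.3 -4.8]
[0.55303149 0.03966314 0.19      ]
```

View pics/p6o.png

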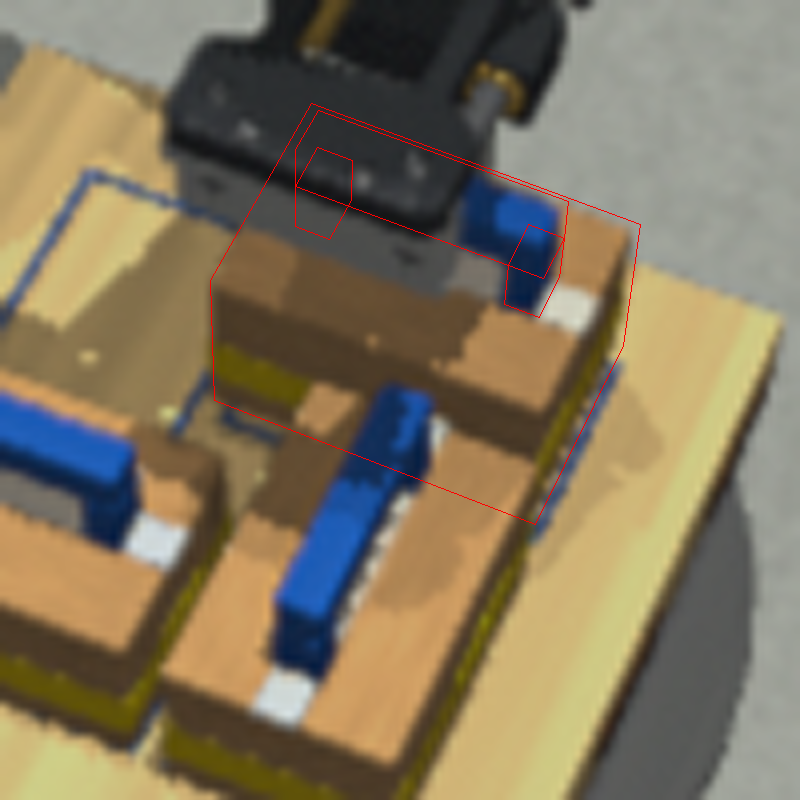

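Emit:
play_rows --plan '[[[0,0,-7],[0,0,0],255],[[0,0,-11],[0,0,0],255],[[0,0,-13],[0,0,0],255],[[0,0,-13],[0,0,0],255],[[0,0,-13],[0,0,0],150],[[0,0,-13],[0,0,0],150],[[0,0,-13],[0,0,0],150],[[0,0,-13],[0,0,0],150],[[0,0,20],[0,0,0],150],[[0,0,80],[0,0,0],120]]'

```text
time_s: 31.42
tool_pos: [0.5516, 0.0398, 0.2171]
tool_rot: [-90.3, 0.1, -79.0]
ft_force: [1.4, 0.2, 0.6]
opening: 0.487
```

Emit:
play_rows --plan '[[[0,0,20],[0,0,10],100],[[4,-30,20],[0,0,20],100],[[8,-60,20],[0,0,30],100],[[12,-90,20],[0,0,40],100],[[16,-120,20],[0,0,50],100],[[20,-150,20],[0,0,60],100],[[26,-180,20],[0,0,70],100],[[32,-210,20],[0,0,80],100],[[38,-250,20],[0,0,90],100],[[44,-300,20],[0,0,100],100]]'

```text
time_s: 32.67
tool_pos: [0.5975, -0.2608, 0.2385]
tool_rot: [-90.0, -0.0, 21.4]
ft_force: [0.3, -0.2, -0.0]
opening: 0.607
```

Emit:
play_rows --plan '[[[0,0,0],[0,0,10],100],[[0,0,0],[0,0,20],100],[[0,0,0],[0,0,30],100],[[0,0,0],[0,0,40],100],[[0,0,0],[0,0,50],100],[[0,0,0],[0,0,50],100]]'

```text
time_s: 33.42
tool_pos: [0.5972, -0.2602, 0.2383]
tool_rot: [-90.0, -0.0, 70.9]
ft_force: [0.5, 0.2, -0.0]
opening: 0.612
```

```bash
python3 pk.py p7 "[.59,-.24,.07]"; python3 chk.py p7 ABD
```

```text
33.525 [ 0.5973 -0.2602  0.2384] [-90.   -0.   70.9] 0.6105751805210021 [-0.5 -0.6  0.2]
A scene d mm [0.2 0.3] deg 2.6 0.33 301
A top d mm [ 0.2 -1. ] deg 0.1 0.49 111
B scene d mm [-0.  0.] deg -0.1 4.62 74
B top d mm [1.1 0.1] deg 0.4 0.58 104
D scene d mm [ 2.  -0.2] deg 2.9 0.33 259
D top d mm [-0.2 -1.4] deg 2.6 0.43 118
```

View pics/scene_p7.png

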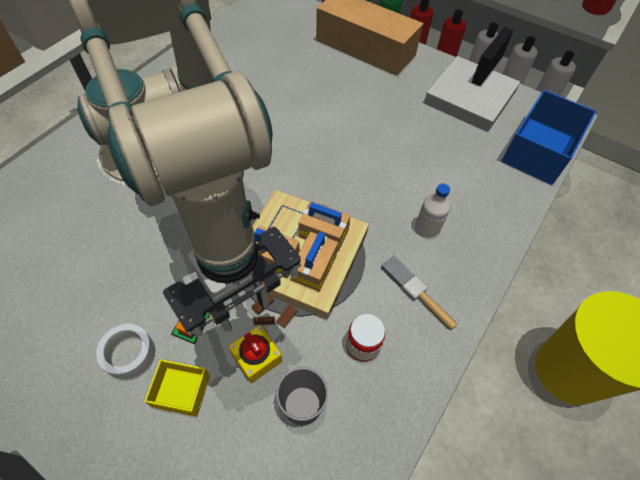

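View pics/chk_p7_D.png

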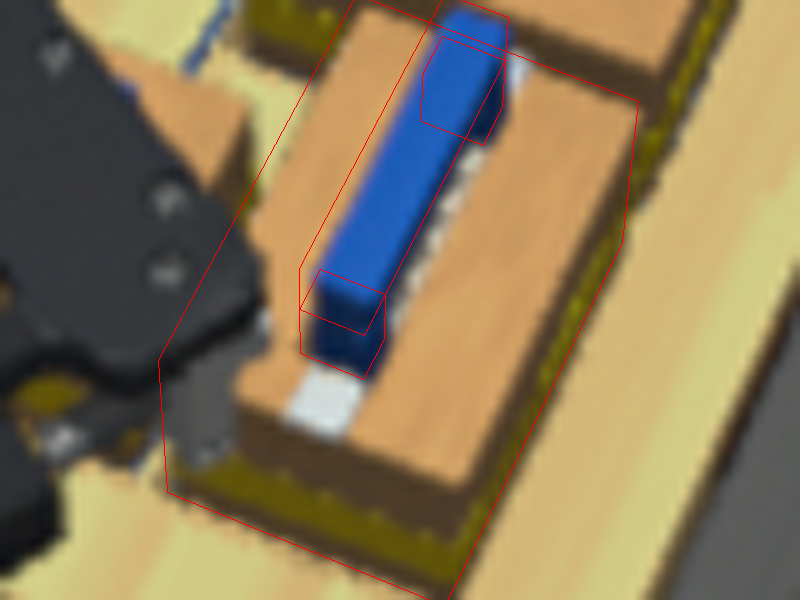

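View pics/chk_p7_A.png

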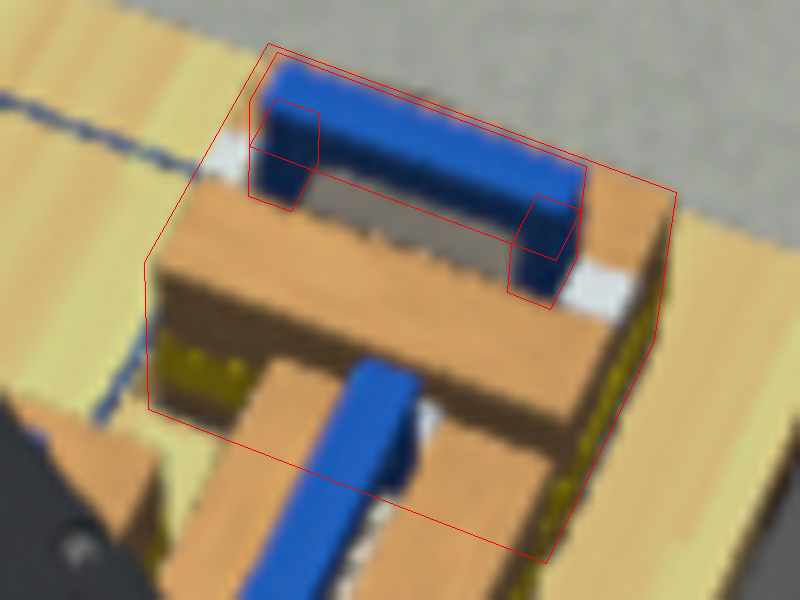

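Emit:
play_rows --plan '[[[0,0,-50],[0,0,0],100],[[0,0,-100],[0,0,0],100],[[0,0,-130],[0,0,0],100],[[0,0,-143],[0,0,0],100],[[0,0,-147],[0,0,0],100],[[0,0,-147],[0,0,0],255],[[0,0,-147],[0,0,0],255],[[0,0,-147],[0,0,0],255],[[0,0,-147],[0,0,0],255],[[0,0,-147],[0,0,0],255]]'

```text
time_s: 34.78
tool_pos: [0.5972, -0.2608, 0.0919]
tool_rot: [-90.0, 0.1, 71.0]
ft_force: [-0.2, -0.4, 1.0]
opening: 0.147
```

Emit:
play_rows --plan '[[[0,0,0],[0,0,0],255],[[0,0,0],[0,0,0],255],[[0,0,0],[0,0,0],255],[[0,0,0],[0,0,0],255]]'

```text
time_s: 35.28
tool_pos: [0.5972, -0.2607, 0.0919]
tool_rot: [-90.0, 0.1, 71.0]
ft_force: [-2.3, -2.9, 4.0]
opening: 0.147
```

```bash
python3 pk.py p8 "[.59,-.24,.07]"; python3 chk.py p8 AD
```

```text
35.375 [ 0.5972 -0.2607  0.0919] [-90.    0.1  71. ] 0.14665901084039798 [-1.  -2.8  4.6]
A scene d mm [0.2 0.3] deg 2.6 0.33 302
A top d mm [ 0.2 -1. ] deg 0.1 0.49 111
D scene d mm [ 2.  -0.2] deg 2.9 0.34 258
D top d mm [-0.2 -1.4] deg 2.6 0.43 118
```

View pics/p8.png

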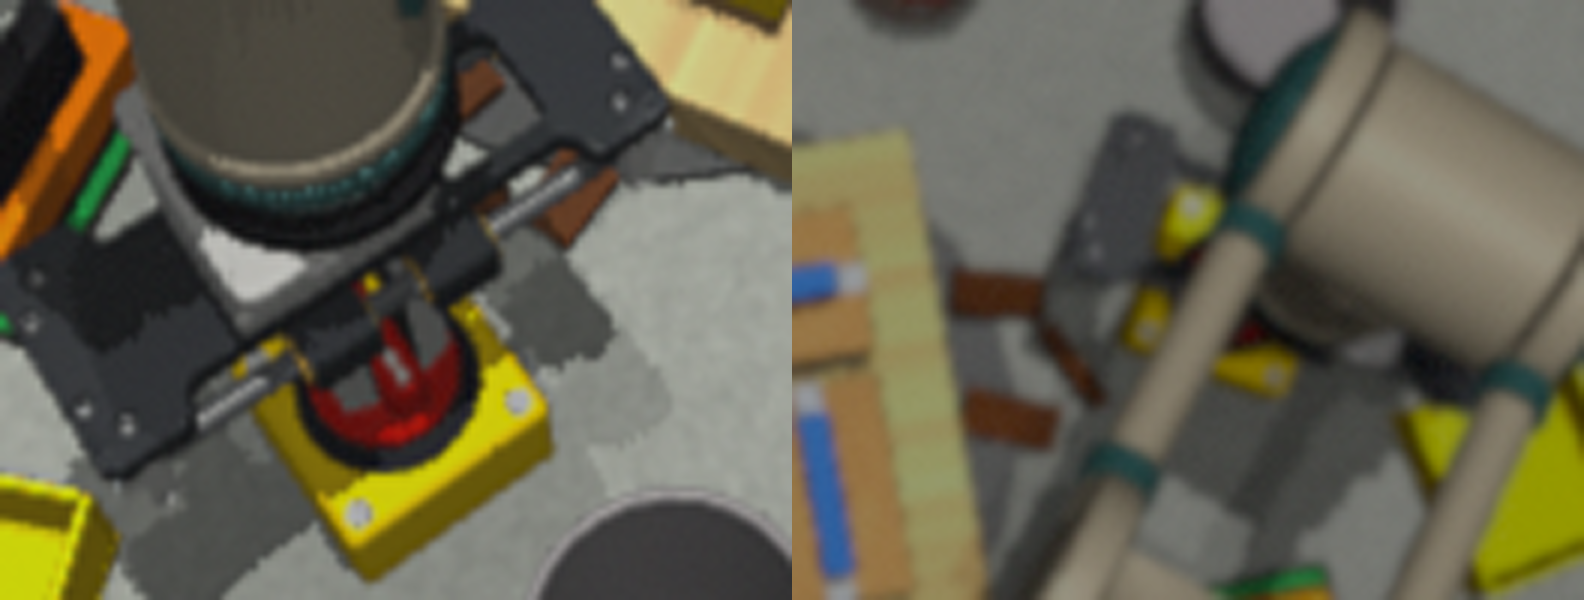

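Emit:
play_rows --plan '[[[0,0,1],[0,0,-7],255],[[0,0,2],[0,0,-14],255],[[0,0,3],[0,0,-21],255],[[0,0,4],[0,0,-28],255],[[0,0,5],[0,0,-35],255],[[0,0,6],[0,0,-42],255],[[0,0,7],[0,0,-49],255],[[0,0,8],[0,0,-56],255],[[0,0,9],[0,0,-62],255],[[0,0,9],[0,0,-66],255]]'

```text
time_s: 36.62
tool_pos: [0.5958, -0.2619, 0.1014]
tool_rot: [-90.2, 0.2, 4.9]
ft_force: [-5.5, -5.1, 9.7]
opening: 0.151
```

Emit:
play_rows --plan '[[[0,0,0],[0,0,0],255],[[0,0,0],[0,0,0],255],[[0,0,0],[0,0,0],255]]'

```text
time_s: 37.0
tool_pos: [0.5958, -0.262, 0.1014]
tool_rot: [-90.2, 0.2, 5.1]
ft_force: [-5.2, -6.6, 9.1]
opening: 0.151
```

Emit:
play_rows --plan '[[[0,0,0],[0,0,0],130],[[0,0,0],[0,0,0],100],[[0,0,0],[0,0,0],100],[[0,0,0],[0,0,0],100],[[0,0,50],[0,0,0],100],[[0,0,110],[0,0,0],100],[[-60,-40,140],[0,0,0],100],[[-120,-80,150],[0,0,0],100],[[-170,-120,150],[0,0,0],100],[[-220,-160,150],[0,0,0],100]]'

```text
time_s: 38.25
tool_pos: [0.3981, -0.4036, 0.2507]
tool_rot: [-90.1, -0.1, 5.1]
ft_force: [-0.4, -0.6, -1.1]
opening: 0.609
```

Emit:
play_rows --plan '[[[-60,-40,0],[0,0,0],100],[[-120,-80,0],[0,0,0],100],[[-150,-100,0],[0,0,0],100],[[-150,-100,0],[0,0,0],100]]'

```text
time_s: 38.75
tool_pos: [0.2464, -0.5047, 0.2498]
tool_rot: [-90.0, 0.0, 4.7]
ft_force: [0.3, 0.0, -0.6]
opening: 0.61
```

```bash
python3 pk.py p9 "[.56,-.24,.07]"; python3 chk.py p9 ABD
```

```text
38.85 [ 0.2494 -0.5026  0.2499] [-90.   -0.1   4.9] 0.6053717717953567 [ 1.  -0.1 -0.4]
A scene d mm [0.2 0.3] deg 2.6 0.33 301
A top d mm [ 0.2 -1. ] deg 0.1 0.49 111
B scene d mm [ 0.  -0.1] deg 0.1 0.35 308
B top d mm [ 0.4 -0.6] deg 2.5 0.63 101
D scene d mm [ 2.  -0.2] deg 2.9 0.34 258
D top d mm [-0.2 -1.4] deg 2.6 0.43 118
```

View pics/scene_p9.png

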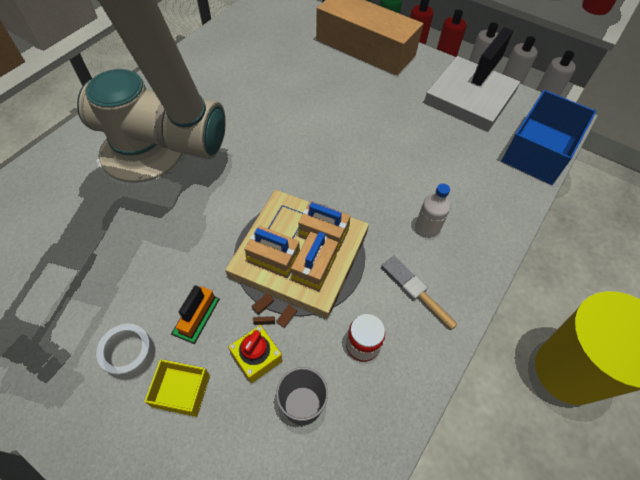

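View pics/p9.png

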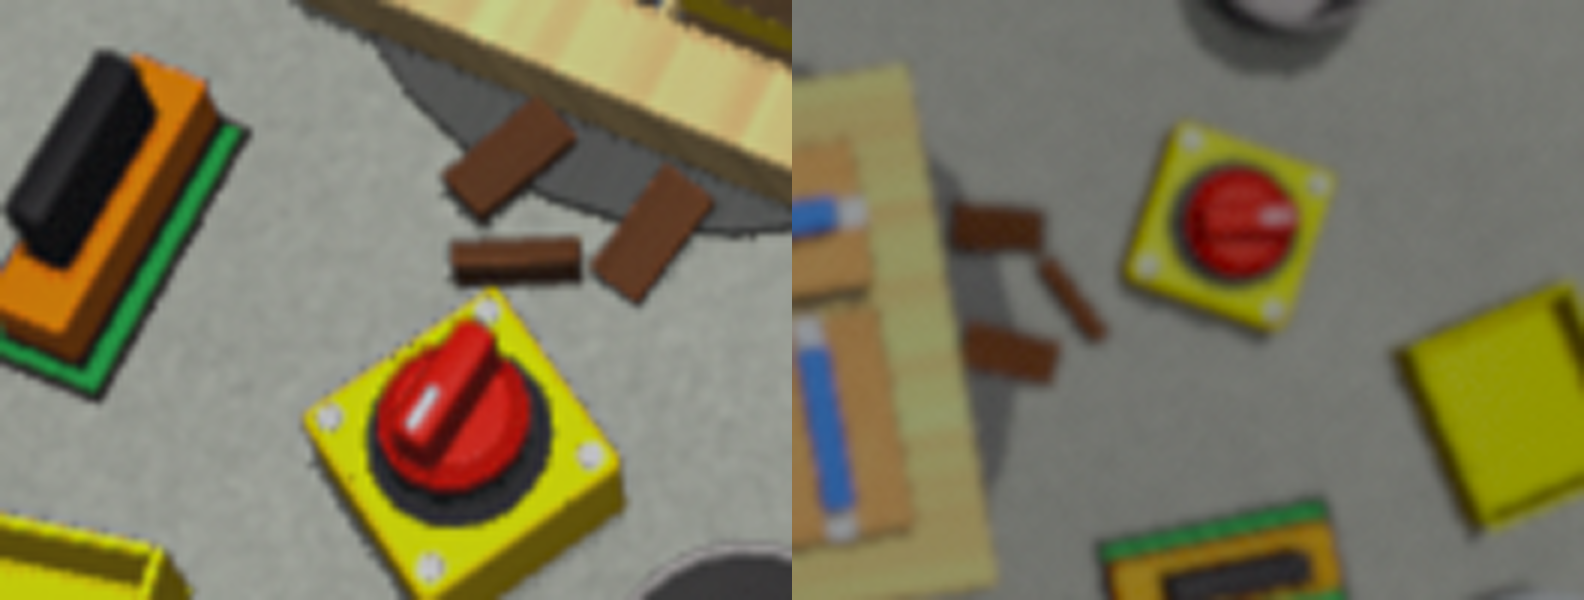

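```bash
python3 - <<'E'
from h import *
u,v=np.round(proj([.597,-.26,.08],"scene")[0]).astype(int)
print(proj([[.597,-.26,.08],[.597,-.26,.089]],"scene"))
for f in("scene0","scene_p3","scene_p9"):
    im=cv2.imread(f"pics/{f}.png")[v-25:v+25,u-25:u+25];h=hsv(im)
    m=(((h[...,0]<8)|(h[...,0]>172))&(h[...,1]>150)&(h[...,2]>50))
    K=8;g=cv2.resize(m.astype(np.float32),None,fx=K,fy=K,interpolation=cv2.INTER_LINEAR)>.5
    r=np.nonzero(g)
    # cap lower edge over central columns & left/right extents
    low=[np.nonzero(g[:,c])[0].max()/K for c in range(22*K,30*K,8)]
    print(f,m.sum(),r[0].max()/K,np.mean(low).round(2),r[1].min()/K,r[1].max()/K)
E
```

```text
[[252.14928562 344.25423287]
 [251.66489878 342.61517797]]
scene0 500 39.875 39.88 14.0 39.875
scene_p3 511 41.875 41.38 14.0 39.875
scene_p9 488 39.875 39.83 14.0 39.875
```

```bash
python3 -c "
from rig import manip
print(manip.job_done())"
```

```text
the job is handed in; nothing more can be done
None
```

I finished every step of the job and handed it in at about 39 s of the 210 s allowed. No verdict was reported back.

**What I did, in order:**
1. I pressed the e-stop fully down; the fingertips stopped at 95 mm with 11 N.
2. I picked up the scraper and swept all three chips off the slab in one stroke.
3. I stood the scraper back on its mat.
4. I put the three cartons that were there into three painted rectangles, leaving the fourth empty.
5. I gripped the button's rib and turned it about 66° clockwise until it was up.

**Last checks before handing in:**
- **Cartons:** the two cameras put each carton's handle within about 2 mm and 3° of its rectangle.
- **Chips:** all three lie beside the slab, on the bench and the edge of the turntable disc.
- **Scraper:** it stands on its mat as it did at the start.
- **Red button:** its edge in the picture is back where it was at the start, 39.8 px against 39.9 px. It was at 41.4 px while down.
- **Other things:** nothing else on the bench had visibly moved, but I judged this from the pictures and did not measure it.

**One check that disagreed:** while the arm was over the e-stop it partly hid one carton, so the scene-camera fit for it was poor. That fit was clean once the arm had moved away.

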